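# Unclip the plate box, move the plates to the drying rack, clip the box shut

## Task

Press in the snap tab of the plate box's cover to unclip it, lift the cover off and lay it flat on the desk. Draw every plate that is in the box up out of its slot and stand it upright, fully down, in a slot of the open drying rack, one to a slot (any slot). Then put the cover back on the box, seated all round and clipped by its tab; leave the rack standing on the desk and the other things on the desk where they are.

Things in the scene. Friction and masses are not known exactly. Their poses are not given: they have to be found in the camera images.
- box: Grey plate box, fixed, 160 (x) x 106 (y) x 82 mm high; tall side walls along x, ends open but for a 15 mm sill. Origin: centre of its underside, x along its length. Inner floor at 6 mm. Four slots across y at x = -54, -18, 18, 54 mm, 11 mm wide, between 60 mm high ribs on both side walls (80 mm free between the ribs). Plates just stand in them. The cover lies on the side walls' tops.
- box_keeper (a point): Steel keeper inside the box's +y side wall, at its middle, 18 mm long, 77 mm up (axes as the box's): the cover's hook catches under it, so the cover must go on with its tab on this side.
- cover_center (a point): Centre of the underside of the cover: a white panel 160 (x) x 106 (y) x 4 mm, 0.16 kg, axes as the box's when on it. 82 mm above the desk on the box, 20 mm (22 on the mat) when laid down: four tapered feet, 8 mm thick, 20 mm long, at (+-66, +-41) mm carry it there and locate it inside the box's corners with about 2 mm play.
- cover_grip (a point): Pinch point of the cover, 21 mm above its underside, at x = 0, y = 15.5 mm; 103 mm above the desk on the box, 41 mm on the desk. Two upright grips 30 mm long in x stand beside it: a fixed rib (outer face at y = -4 mm, top 33 mm above the underside) and the tab's thumb pad (outer face y = 44 mm relaxed, 35 pressed; 8 to 34 mm up). Pinching both along y presses the tab and holds the cover.
- cover_tab (a joint): How far the cover's snap tab is pressed inward, m: 0 relaxed, 0.009 fully in; a spring of 0.7 N/mm returns it. Its hook overlaps the box's keeper by about 4.5 mm, so press more than 7 mm to be clear; let go with the cover seated, it springs back under the keeper. Pushing down on the rib's top (about 10 N) snaps a cover that sits high fully home.
- mouse_mat: Black mouse mat, 190 (x) x 222 (y) mm, 2 mm thick, fixed flat on the desk to the robot's right: empty, and a good place to lay the cover. Origin: centre of its underside.
- rack: Open aluminium drying rack, 160 (x) x 106 (y) x 45 mm high, 1.2 kg, loose on the desk. Origin: centre of its underside, x along its length. Inner floor at 8 mm; four empty slots across y at x = -54, -18, 18, 54 mm, each 14 mm wide between 45 mm high ribs on both sides, 98 mm long from side wall to side wall (78 mm free between the ribs).
- plate_1_center (a point): Centre of a plate: white pane in a black edge frame, 8 (x, thickness) x 90 (y) x 70 mm (z, up), 0.09 kg; stands in one of the box's slots at the start, its centre 41 mm above the desk, its top edge 76 mm; 43 mm above the desk when fully down in the rack. All plates are alike. May be absent.
- plate_2_center (a point): Centre of a plate: white pane in a black edge frame, 8 (x, thickness) x 90 (y) x 70 mm (z, up), 0.09 kg; stands in one of the box's slots at the start, its centre 41 mm above the desk, its top edge 76 mm; 43 mm above the desk when fully down in the rack. All plates are alike. May be absent.
- plate_3_center (a point): Centre of a plate: white pane in a black edge frame, 8 (x, thickness) x 90 (y) x 70 mm (z, up), 0.09 kg; stands in one of the box's slots at the start, its centre 41 mm above the desk, its top edge 76 mm; 43 mm above the desk when fully down in the rack. All plates are alike. May be absent.
- plate_4_center (a point): Centre of a plate: white pane in a black edge frame, 8 (x, thickness) x 90 (y) x 70 mm (z, up), 0.09 kg; stands in one of the box's slots at the start, its centre 41 mm above the desk, its top edge 76 mm; 43 mm above the desk when fully down in the rack. All plates are alike. May be absent.
- timer: Small white timer, 47x62x52 mm; a bystander, loose. Origin: centre of its underside.
- slide_box: Small carton, 30x80x28 mm; a bystander, loose. Origin: centre of its underside.
- petri_dish: Closed dish, 60 mm across, 15 mm high; a bystander, loose. Origin: centre of its underside.
- capillary_box: Flat carton, 30x85x22 mm; a bystander, loose. Origin: centre of its underside.
- amber_2: Brown bottle, 48 mm across, 102 mm high; a bystander, loose. Origin: centre of its underside.

How it is judged:
On the way, in this order (a step that is already met when the one before it is completed fails the run):
1. the snap tab is pressed in while the cover is still on the box (value of joint cover_tab above 0.0055 m and horizontal distance between cover_grip and box below 0.04 m and height (world z) of cover_grip below 0.115 m), for 0.1 s.
2. the cover lies flat on the desk, away from the box, released (horizontal distance between cover_grip and box above 0.07 m and height (world z) of cover_grip below 0.047 m and angle between cover_grip's own z axis and vertical below 0.08 rad and value of joint cover_tab below 0.003 m), for 0.2 s.
3. every plate stands upright in a slot of the rack (z of plate_1_center in the frame of rack between 0.035 and 0.049 m and y of plate_1_center in the frame of rack between -0.012 and 0.012 m and angle between each of plate_1_center, plate_2_center, plate_3_center, plate_4_center's own z axis and vertical below 0.2 rad and angle between the x axis of each of plate_1_center, plate_2_center, plate_3_center, plate_4_center and the x axis of rack, either way round below 0.2 rad and (x of plate_1_center in the frame of rack between -0.064 and -0.044 m or x of plate_1_center in the frame of rack between -0.028 and -0.008 m or x of plate_1_center in the frame of rack between 0.008 and 0.028 m or x of plate_1_center in the frame of rack between 0.044 and 0.064 m) and z of plate_2_center in the frame of rack between 0.035 and 0.049 m and y of plate_2_center in the frame of rack between -0.012 and 0.012 m and (x of plate_2_center in the frame of rack between -0.064 and -0.044 m or x of plate_2_center in the frame of rack between -0.028 and -0.008 m or x of plate_2_center in the frame of rack between 0.008 and 0.028 m or x of plate_2_center in the frame of rack between 0.044 and 0.064 m) and z of plate_3_center in the frame of rack between 0.035 and 0.049 m and y of plate_3_center in the frame of rack between -0.012 and 0.012 m and (x of plate_3_center in the frame of rack between -0.064 and -0.044 m or x of plate_3_center in the frame of rack between -0.028 and -0.008 m or x of plate_3_center in the frame of rack between 0.008 and 0.028 m or x of plate_3_center in the frame of rack between 0.044 and 0.064 m) and z of plate_4_center in the frame of rack between 0.035 and 0.049 m and y of plate_4_center in the frame of rack between -0.012 and 0.012 m and (x of plate_4_center in the frame of rack between -0.064 and -0.044 m or x of plate_4_center in the frame of rack between -0.028 and -0.008 m or x of plate_4_center in the frame of rack between 0.008 and 0.028 m or x of plate_4_center in the frame of rack between 0.044 and 0.064 m)), for 0.2 s.
At the end, for the whole second after the job is handed in: Every plate stands in a rack slot, fully down (centre 35 to 49 mm over the rack's underside) and upright within 0.2 rad; the rack stands level on the desk; the cover is on the box within 6 mm (3 mm in height), level, its tab sprung back (under 4 mm pressed) (all of step 3 and linear speed of rack below 0.02 m/s and angle between each of rack, cover_grip's own z axis and vertical below 0.05 rad and height (world z) of rack below 0.004 m and x of cover_grip in the frame of box between -0.006 and 0.006 m and y of cover_grip in the frame of box between 0.0095 and 0.0215 m and z of cover_grip in the frame of box between 0.1 and 0.106 m and value of joint cover_tab below 0.004 m and angle between the x axis of cover_grip and the x axis of box, either way round below 0.08 rad); the robot touches nothing.
It fails at once if the timer is pushed more than 40 mm or tipped over (distance of timer from where it was at the start of the episode above 0.04 m or angle between timer's own z axis and vertical above 0.5 rad).
It fails at once if the slide_box is pushed more than 40 mm or tipped over (distance of slide_box from where it was at the start of the episode above 0.04 m or angle between slide_box's own z axis and vertical above 0.5 rad).
It fails at once if the petri_dish is pushed more than 40 mm or tipped over (distance of petri_dish from where it was at the start of the episode above 0.04 m or angle between petri_dish's own z axis and vertical above 0.5 rad).
It fails at once if the capillary_box is pushed more than 40 mm or tipped over (distance of capillary_box from where it was at the start of the episode above 0.04 m or angle between capillary_box's own z axis and vertical above 0.5 rad).
It fails at once if the amber_2 is pushed more than 40 mm or tipped over (distance of amber_2 from where it was at the start of the episode above 0.04 m or angle between amber_2's own z axis and vertical above 0.5 rad).
Of plate_1, plate_2, plate_3, plate_4 only 2 to 4 are there at a start; the rules pass over those that are not, and their reading is None.
At some moment in a run one of rack, cover may be knocked a few centimetres aside while the robot is not near it.
It also fails if it takes over 210 s, if anything falls off the work surface, if the arm or the gripper's body presses on something with over 40 N, if the wrist force passes 120 N, or if a joint passes its speed limit or range.

## Robot

A 6-joint arm with a two-finger parallel gripper is mounted at the origin on a cart in front of the work surface, level with it; the furniture and walls round the work are solid. World frame = base frame: x ahead of the robot, y to its left, z up, the work surface at z = 0. Lengths are in m, angles in rad, forces in N, time in s.
With the tool pointing down it reaches from about 0.35 to 0.775 m from the base axis. Payload 5.5 kg.
Tool frame: the origin (TCP) lies at the very end of the fingers, on their centre line; the grasp point (between the pads) lies 19 mm behind it; z points along the fingers, y is the line along which they close (so a half turn about z gives the same grasp; the last joint's range is limited). The gripper opens to 85 mm and grips with 20 to 120 N. Pads are 22 mm wide; open, the fingers measure 114 mm over their backs; the gripper's body (76 mm by 85 mm) begins 54 mm behind the grasp point. The pads swing forward as they close: fully open they stand 13 mm farther back than shut.
Start: joints at [0.986, 0.313, 0.046, 1.304, 0, 1.431], TCP at [0.247, 0.519, 0.204] pointing down, gripper open.
Joint ranges: [-2.76, 2.76], [-0.86, 1.69], [-1.03, 1.26], [-2.2, 2.34], [-1.47, 1.5], [-3.14, 3.14]. Speed limits (rad/s): [2.57, 2.57, 3.14, 3.14, 3.14, 3.14].

## Interface

Orientations are given as a unit quaternion [w, x, y, z].
In Python, from workcell import env, cams, ticket, spotter gives the robot as it stands.
- The arm moves only by the tool jog_arm, never from a script. Its argument "increments" is a list that holds one entry, the list of rows, each a list of 7 numbers: the shift along the tool's x, y, z in units of 0.25 m (1.0 is 0.25 m), then the turn, a rotation vector about the tool's x, y, z in units of 180 degrees (1.0 is 180 degrees), then the closure in counts, from 0 (fully open) to 255 (shut). A call has 1 to 20 rows; each row shifts and turns the commanded pose from where the row before left it, along the tool's axes as they then stand; what a row does not reach is not made up. A row lasts 1/10 s, in which the tool goes at most 50 mm and 8.59 degrees, less where a joint would pass 70% of its speed; a pose out of reach is approached as far as the arm can. A call with a number of a shift or a turn outside -1 to 1 is refused whole. A call with a gripper value outside its range is refused whole. The fingers move at their own pace and stop on an object; "force" is the grip in N (left out, the last holds). Time passes only in rows, so rows that do not move let the fingers close. It gives the time, the measured TCP pose, the force, the opening and the grip force at its end, in the units of the state.
- env.get_state(): the state, without advancing time (a new reading comes with each control period).
- cams.read_camera(name): name is "scene" or "top" or "wrist"; returns a dict with "pixels" (480x640x3 uint8, red, green, blue), "fx", "fy", "cx", "cy" (pixels), "xyz" and "attitude" of the camera in the world; the wrist camera has in their place "mount" (4x4, takes a point from camera to tool coordinates, whose origin is the TCP and whose axes are the flange's). Camera axes: x right, y down, z forward; pixel columns grow to the right and rows downward; lengths in m; the calibration is good to about 2 mm. A picture is of the moment at which its call begins: read the wrist's pose just before it. There is no depth.
- ticket.hand_in(): hands the job in; it is judged then, once.
Trained networks look in the newest picture that a camera, given by its name, has taken for a name from the list of things; names that differ only in an ending like _2 or _b are one class to them, and where a whole thing is asked for, a point or a joint stands for the part that bears it (a point fixed in the world has none). Each returns a list of dicts, best first, with "conf" (0 to 1); they miss things now and then, are a little off and sometimes report something else, mostly with a low value. They report only what shows in the picture. A call takes as long as a camera call.
- spotter.find_in(target, camera): "uv" ([column, row] in pixels, amid what is visible of it).
- spotter.cut_out(target, camera): "region" (480x640 bool, what is visible of it) and "uv" ([column, row] in pixels, amid what is visible of it).
- spotter.landmark_of(target, camera): "uv" ([column, row] in pixels: a listed point, or the origin of a listed thing).
The state is a dict: "clock": time; "joint_pos": joint angles; "qvel": joint speeds; "tau": joint torques, N m; "tcp_pos": TCP position; "orientation": TCP orientation; "wrist_force": force on the tool from outside, world axes, zero at the start; "ft_torque": the same for the moment, N m; "finger_gap": finger opening in m; "grip_force": force on a finger pad.
Only numpy, scipy, OpenCV 4.12 (cv2) and the standard library are available. Lean on these libraries where they do the work, as an engineer would, in place of code of your own. Each camera call takes 0.05 s, during which the arm holds its last target. There are 200 camera calls.

## Working session

There is one attempt and no reset: what is moved stays moved. The work goes in short steps, Python scripts to look and compute and a tool call to move; the robot and the scene stay as the last step left them, time stands still between calls to the robot, and variables do not carry over. Pictures are saved under pics/ and viewed, at most 14 in all, crops included, and the job is handed in when it is done.

Besides the shell and the picture viewer there is one more tool, called after "Emit:" by a JSON object that holds its "method" and its "body", one argument or row to a line. jog_arm: Moves the arm, as the interface text tells. Shifts and turns lie within -1 to 1; 1 stands for 0.25 m of shift or 180 degrees of turn. Its arguments: {"type":"object","properties":{"increments":{"type":"array"},"force":{"type":"number"}},"required":["increments"]}

```bash
ls; mkdir -p pics; cat > h.py <<'E'
import numpy as np, cv2
from scipy.spatial.transform import Rotation as R
from workcell import env, cams, ticket, spotter
def quat(q): return R.from_quat([q[1],q[2],q[3],q[0]])
def shot(name,save=None):
    s=env.get_state(); c=cams.read_camera(name)
    if name=='wrist':
        T=np.eye(4);T[:3,:3]=quat(s['orientation']).as_matrix();T[:3,3]=s['tcp_pos'];M=T@np.array(c['mount'])
        c['P'],c['R']=M[:3,3],M[:3,:3]
    else:
        a=np.array(c['attitude']); c['P']=np.array(c['xyz']); c['R']=a if a.shape==(3,3) else quat(a).as_matrix()
    if save: cv2.imwrite('pics/'+save,c['pixels'][:,:,::-1])
    return c
def world(c,uv,z):
    d=c['R']@np.array([(uv[0]-c['cx'])/c['fx'],(uv[1]-c['cy'])/c['fy'],1]); return c['P']+d*(z-c['P'][2])/d[2]
def px(c,p):
    q=c['R'].T@(np.array(p)-c['P']); return np.array([c['fx']*q[0]/q[2]+c['cx'],c['fy']*q[1]/q[2]+c['cy']])
def lm(n,cam,c,z):
    for r in spotter.landmark_of(n,cam)[:2]:
        print(n,cam,round(r['conf'],2),np.round(r['uv'],1),np.round(world(c,r['uv'],z),4))
E
cat > a.py <<'E'
from h import *
s=env.get_state();print(s)
for cam in ['top','scene']:
    c=shot(cam,cam+'0.png');print(cam,c['P'],c['R'].round(3).tolist(),c['fx'])
    for n,z in [('box',0),('box_keeper',.077),('cover_center',.082),('cover_grip',.103),('mouse_mat',0),('rack',0),('plate_1_center',.041),('timer',0),('slide_box',0),('petri_dish',0),('capillary_box',0),('amber_2',0)]: lm(n,cam,c,z)
E
python3 a.py
```

```text
pics
{'clock': 0.0, 'joint_pos': array([9.86425215e-01, 3.13993620e-01, 4.49683961e-02, 1.30357790e+00,
       1.66130847e-06, 1.43122440e+00]), 'qvel': array([ 6.81141276e-05, -1.31453210e-03,  4.75339024e-04,  1.16855319e-03,
       -1.42019619e-03, -7.94438233e-04]), 'tau': array([-3.31009815e-04, -4.80625105e+01,  2.98533905e+01,  1.93530251e-02,
       -2.32112061e-04, -5.65898006e-06]), 'tcp_pos': array([0.2470935 , 0.51858643, 0.20330843]), 'orientation': array([-3.20687024e-04,  2.20570660e-01,  9.75370580e-01, -8.44564324e-04]), 'wrist_force': array([-0.36216501,  0.95419788, -0.71511613]), 'ft_torque': array([ 0.02047051,  0.04531129, -0.05035382]), 'grip_force': 0.0, 'finger_gap': 0.08547301993021031}
top [0.37634763 0.15847556 1.30880448] [[0.01, -0.99, 0.139], [-1.0, -0.01, 0.004], [-0.002, -0.139, -0.99]] 473.638805824698
box_keeper top 0.7 [217.1 263.8] [0.4962 0.3983 0.077 ]
box_keeper top 0.68 [232.8 267.5] [0.4869 0.3569 0.077 ]
cover_center top 0.57 [235.8 264.9] [0.4933 0.3485 0.082 ]
cover_grip top 0.61 [224.  260.5] [0.5023 0.3759 0.103 ]
mouse_mat top 0.61 [396
[... 579 characters left out ...]
er scene 0.92 [253.  284.2] [0.4856 0.4046 0.077 ]
cover_center scene 0.72 [274.4 278.6] [0.477 0.351 0.082]
cover_center scene 0.62 [205.9 303.8] [0.457  0.5343 0.082 ]
cover_grip scene 0.97 [264.7 270.2] [0.493  0.3693 0.103 ]
rack scene 0.93 [350.3 263.7] [ 0.5526  0.0853 -0.    ]
plate_1_center scene 0.55 [281.2 301.9] [0.433  0.3538 0.041 ]
timer scene 0.5 [390.5 238.4] [ 0.6153 -0.0916  0.    ]
slide_box scene 0.55 [421.3 228.3] [ 0.6223 -0.2102  0.    ]
slide_box scene 0.26 [252. 284.] [0.5875 0.3681 0.    ]
petri_dish scene 0.96 [233.4 327.6] [0.4423 0.4772 0.    ]
petri_dish scene 0.71 [279.  303.1] [0.4798 0.339  0.    ]
capillary_box scene 0.76 [206.7 302.5] [0.5655 0.5015 0.    ]
```

```bash
python3 -c "
import cv2
a=cv2.imread('pics/top0.png')[160:360,130:490];cv2.imwrite('pics/top0c.png',cv2.resize(a,None,fx=2.2,fy=2.2))
a=cv2.imread('pics/scene0.png')[180:380,170:490];cv2.imwrite('pics/scene0c.png',cv2.resize(a,None,fx=2.4,fy=2.4))"
```

```text
(no output)
```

View pics/top0c.png

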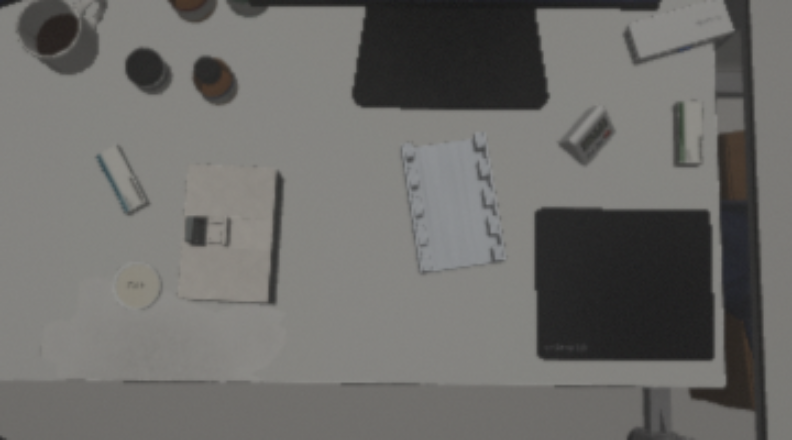

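View pics/scene0c.png

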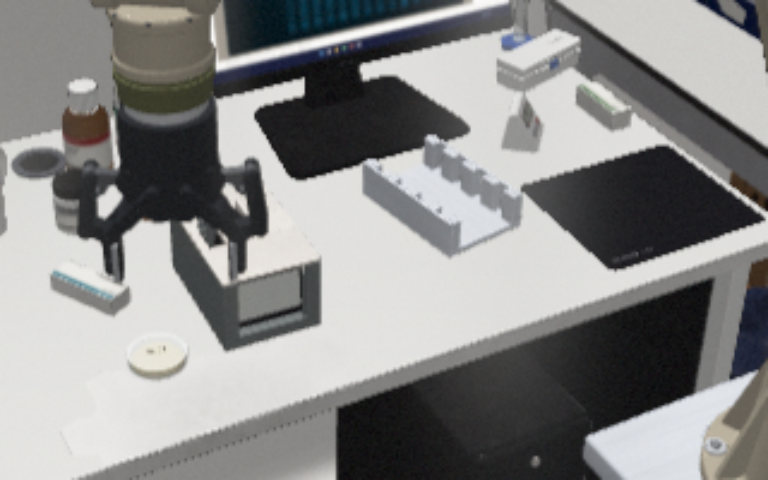

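The top view shows the cover's tab, dark at full pixel (219,265), on the box's +y side. The box has a yaw of about −4°, and the rack about +9°, centred near (0.545, 0.085). The mat is empty near (0.43, −0.14). Only the robot-facing plate shows so far.

```bash
cat >> h.py <<'E'
def go(x,y,z,yawdeg=None):
    "delta from present pose to target: turn first about tool z, then shift in the turned tool axes (all in jog units)"
    s=env.get_state(); Rt=quat(s['orientation']).as_matrix()
    th=np.arctan2(Rt[1,1],Rt[0,1]); t=th if yawdeg is None else np.radians(yawdeg)
    d=np.degrees(t-th); d=(d+90)%180-90; t=th+np.radians(d)
    # correction of tilt as rotvec in tool axes
    des=np.array([[-np.sin(t),np.cos(t),0],[np.cos(t),np.sin(t),0],[0,0,-1]]).T
    rv=R.from_matrix(Rt.T@des).as_rotvec()/np.pi
    sh=des.T@(np.array([x,y,z])-s['tcp_pos'])/.25
    print('now',np.round(s['tcp_pos'],4),round(np.degrees(th),2),'turn',np.round(rv,4),'rows',int(np.ceil(abs(rv[2])/.045)),'shift',np.round(sh,4),'rows',int(np.ceil(np.linalg.norm(sh)/.18)),'F',np.round(s['wrist_force'],1),'gap',round(s['finger_gap'],4),'t',round(s['clock'],1))
E
python3 -c "
from h import *
go(.49,.36,.30,86)
print(shot('wrist')['mount'])"
```

```text
now [0.2474 0.5191 0.2042] 64.52 turn [ 0.      0.     -0.1194] rows 3 shift [-1.0123 -0.5672 -0.3831] rows 7 F [-0.8  0.4  0.3] gap 0.0854 t 1.3
[[-3.10853570e-04 -9.66122212e-01 -2.58084820e-01  6.51439685e-02]
 [ 9.99999933e-01 -2.50041078e-04 -2.68451703e-04  2.12968357e-06]
 [ 1.94825347e-04 -2.58084886e-01  9.66122225e-01 -1.68869990e-01]
 [ 0.00000000e+00  0.00000000e+00  0.00000000e+00  1.00000000e+00]]
```

Emit:
{"method": "jog_arm", "body": {
  "increments": [
    [[0, 0, -0.1, 0, 0, -0.04, 0], [0, 0, -0.1, 0, 0, -0.04, 0], [0, 0, -0.1, 0, 0, -0.04, 0], [-0.145, -0.081, -0.012, 0, 0, 0, 0], [-0.145, -0.081, -0.012, 0, 0, 0, 0], [-0.145, -0.081, -0.012, 0, 0, 0, 0], [-0.145, -0.081, -0.012, 0, 0, 0, 0], [-0.145, -0.081, -0.012, 0, 0, 0, 0], [-0.145, -0.081, -0.012, 0, 0, 0, 0], [-0.145, -0.081, -0.012, 0, 0, 0, 0], [0, 0, 0, 0, 0, 0, 0], [0, 0, 0, 0, 0, 0, 0], [0, 0, 0, 0, 0, 0, 0]]
  ]
}}

```text
clock: 2.65
tcp_pos: [0.4903, 0.3608, 0.3002]
orientation: [-0.0, 0.034, 0.999, 0.0]
wrist_force: [-1.0, 0.8, -0.2]
finger_gap: 0.0857
grip_force: 0.0
```

```bash
python3 -c "
from h import *
go(.49,.36,.30,86)
c=shot('wrist','w1.png')
lm('cover_center','wrist',c,.082);lm('cover_grip','wrist',c,.103);lm('box','wrist',c,0);lm('box_keeper','wrist',c,.077)"
```

```text
now [0.4903 0.3608 0.3002] 86.15 turn [ 0.     -0.0002  0.0008] rows 1 shift [ 0.0008 -0.0033  0.0007] rows 1 F [-1.   0.8 -0.2] gap 0.0857 t 2.6
cover_center wrist 0.96 [308.2 208.1] [0.4909 0.3535 0.082 ]
cover_grip wrist 0.72 [346.6 206.9] [0.4888 0.3945 0.103 ]
box_keeper wrist 0.67 [347.2 206.8] [0.4932 0.3973 0.077 ]
```

View pics/w1.png

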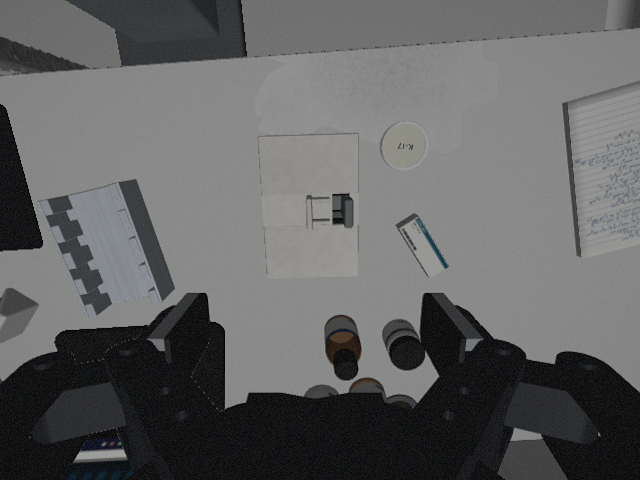

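The wrist view shows the cover with corners near (259,135), (359,132), (358,276) and (267,278). The rib is at (310,212) and the tab pad at (348,211).

```bash
cat >> h.py <<'E'
def rect(pts,lx,ly):
    "fit rectangle lx*ly (4 world pts) -> centre, yaw deg"
    pts=np.array(pts)[:,:2]; m=pts.mean(0)
    best=None
    r=cv2.minAreaRect((pts*1000).astype(np.float32)); print('minrect',r)
    return m
E
python3 - <<'E'
from h import *
from scipy.optimize import least_squares
s=env.get_state();c=shot('wrist')
uv=np.array([(258.5,135),(359,132.5),(358.5,276.5),(267.5,278.5)],float)
g=cv2.cvtColor(c['pixels'],cv2.COLOR_RGB2GRAY)
uv=cv2.cornerSubPix(g,uv.astype(np.float32),(4,4),(-1,-1),(3,50,.01));print(uv)
w=np.array([world(c,u,.086) for u in uv]);print(w.round(4))
L=[(-.08,-.053),(-.08,.053),(.08,.053),(.08,-.053)]
def f(p):
    k,q=np.cos(p[2]),np.sin(p[2]);return np.concatenate([[p[0]+k*x-q*y,p[1]+q*x+k*y]-w[i,:2] for i,(x,y) in enumerate(L)])
r=least_squares(f,[.49,.35,0]);p=r.x;print(p[:2],np.degrees(p[2]),r.fun.round(4))
for y in(-.002,.0155,.042): k,q=np.cos(p[2]),np.sin(p[2]);print(y,p[0]-q*y,p[1]+k*y, px(c,[p[0]-q*y,p[1]+k*y,.115]))
for n in['cover_center','cover_tab','box']:
  for x in spotter.cut_out(n,'wrist')[:1]:
    rr=np.argwhere(x['region']);print(n,x['conf'],rr.min(0),rr.max(0))
E
```

```text
[[256.88367 136.1876 ]
 [357.51093 132.7959 ]
 [356.55325 275.29706]
 [266.66086 277.2652 ]]
[[0.411  0.306  0.086 ]
 [0.4145 0.4111 0.086 ]
 [0.5725 0.4044 0.086 ]
 [0.568  0.3002 0.086 ]]
[0.49150789 0.35541885] -2.2393467850431343 [-0.0015 -0.0004 -0.0009  0.0004  0.001   0.0008  0.0014 -0.0009]
-0.002 0.4914297468112518 0.35342037303209306 [307.12457755 214.06519583]
0.0155 0.4921135422444243 0.37090700860917225 [324.23728902 213.60342896]
0.042 0.49314900390037114 0.39738677105446363 [350.17212537 212.90360718]
cover_center 0.9 [133 257] [278 358]
cover_tab 0.78 [197 340] [227 352]
box 0.45 [288   0] [342  37]
```

```bash
python3 -c "
from h import *
go(.4921,.3709,.089,87.8)"
```

```text
now [0.4907 0.3608 0.3004] 86.15 turn [ 0.0001  0.0001 -0.0092] rows 1 shift [-0.0042  0.0407  0.8454] rows 5 F [-0.   0.7  0.7] gap 0.0852 t 3.1
```

Emit:
{"method": "jog_arm", "body": {
  "increments": [
    [[0, 0, 0, 0, 0, -0.009, 0], [-0.004, 0.041, 0.12, 0, 0, 0, 0], [0, 0, 0.15, 0, 0, 0, 0], [0, 0, 0.15, 0, 0, 0, 0], [0, 0, 0.15, 0, 0, 0, 0], [0, 0, 0.12, 0, 0, 0, 0], [0, 0, 0.08, 0, 0, 0, 0], [0, 0, 0.05, 0, 0, 0, 0], [0, 0, 0.025, 0, 0, 0, 0], [0, 0, 0, 0, 0, 0, 0], [0, 0, 0, 0, 0, 0, 0]]
  ],
  "force": 40
}}

```text
clock: 4.2
tcp_pos: [0.4932, 0.3711, 0.0901]
orientation: [0.001, 0.02, 1.0, 0.001]
wrist_force: [0.1, 0.2, 0.1]
finger_gap: 0.0856
grip_force: 0.0
```

```bash
python3 -c "
from h import *
go(.4921,.3709,.089,87.8);c=shot('wrist','w2.png')"
```

```text
now [0.4932 0.3711 0.0901] 87.75 turn [ 0.0003  0.0005 -0.0003] rows 1 shift [ 0.0043 -0.001   0.0046] rows 1 F [0.1 0.2 0.1] gap 0.0856 t 4.2
```

View pics/w2.png

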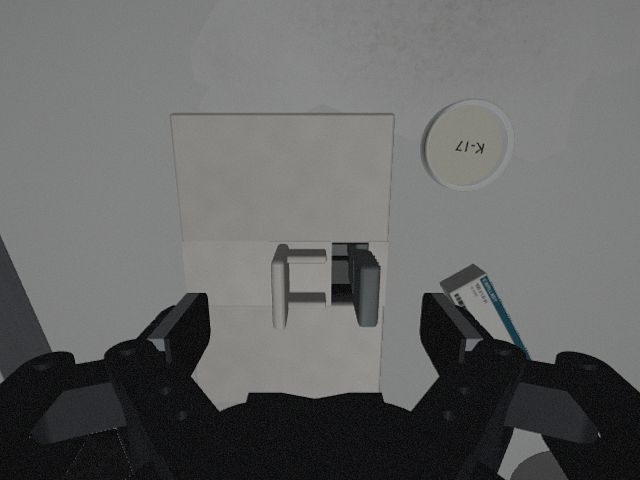

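The rib is at (280,285) and the pad at (367,290), both centred between the open fingers as expected, so I'm closing.

Emit:
{"method": "jog_arm", "body": {
  "increments": [
    [[0, 0, 0, 0, 0, 0, 60], [0, 0, 0, 0, 0, 0, 100], [0, 0, 0, 0, 0, 0, 130], [0, 0, 0, 0, 0, 0, 160], [0, 0, 0, 0, 0, 0, 200], [0, 0, 0, 0, 0, 0, 200], [0, 0, 0, 0, 0, 0, 200], [0, 0, 0, 0, 0, 0, 200], [0, 0, 0, 0, 0, 0, 200], [0, 0, 0, 0, 0, 0, 200]]
  ],
  "force": 40
}}

```text
clock: 5.25
tcp_pos: [0.4924, 0.3707, 0.0889]
orientation: [0.0, 0.02, 1.0, 0.0]
wrist_force: [0.3, -0.3, 1.0]
finger_gap: 0.0188
grip_force: 0.0
```

```bash
python3 -c "
from h import *
go(.4921,.3709,.089,87.8);c=shot('wrist','w3.png')"
```

```text
now [0.4924 0.3707 0.0889] 87.73 turn [ 0.      0.     -0.0004] rows 1 shift [ 0.0013  0.0009 -0.0002] rows 1 F [ 0.3 -0.3  1. ] gap 0.0188 t 5.2
```

View pics/w3.png

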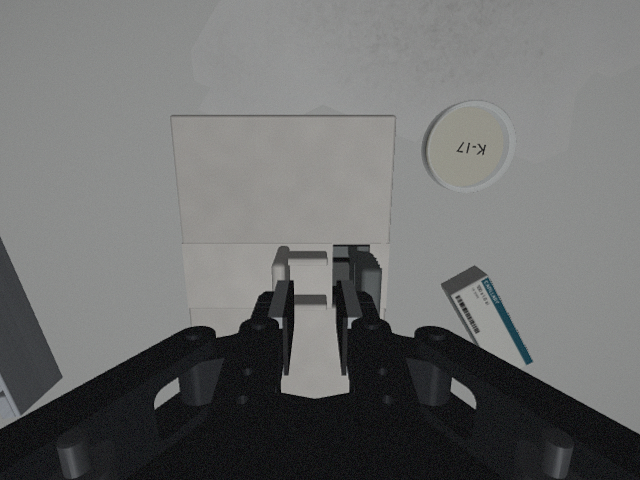

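```bash
python3 -c "
from h import *
c=shot('wrist')
s=env.get_state();t=s['tcp_pos']
print('tcp',px(c,t),'+19',px(c,t+[0,0,.019]))
k,q=np.cos(np.radians(-2.24)),np.sin(np.radians(-2.24))
for x,y,z in [(-.08,-.053,.086),(-.08,.053,.086),(-.015,-.004,.115),(.015,-.004,.115),(-.015,.044,.116),(.015,.044,.116),(0,0,.086)]:
  print((x,y,z),px(c,[.4915+k*x-q*y,.3554+q*x+k*y,z]))
"
```

```text
tcp [314.85822655 278.12878141] +19 [314.88879795 293.10851641]
(-0.08, -0.053, 0.086) [166.4922023  112.32638082]
(-0.08, 0.053, 0.086) [396.52116529 112.15074132]
(-0.015, -0.004, 0.115) [269.83336264 266.59266532]
(0.015, -0.004, 0.115) [272.07083863 329.58929016]
(-0.015, 0.044, 0.116) [382.19225127 267.28275335]
(0.015, 0.044, 0.116) [378.92408869 330.63176381]
(0, 0, 0.086) [285.36561316 275.47365838]
```

```bash
python3 -c "
from h import *
c=shot('scene')['pixels'][:,:,::-1]
a=cv2.imread('pics/w3.png')[230:390,220:420];b=c[210:340,200:340]
a=cv2.resize(a,(400,320),interpolation=3);b=cv2.resize(b,(400,371),interpolation=3)
a=np.clip(a.astype(float)*1.8,0,255).astype(np.uint8);a=cv2.copyMakeBorder(a,0,51,0,0,0)
cv2.imwrite('pics/m1.png',np.hstack([a,b]))"
```

```text
(no output)
```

View pics/m1.png

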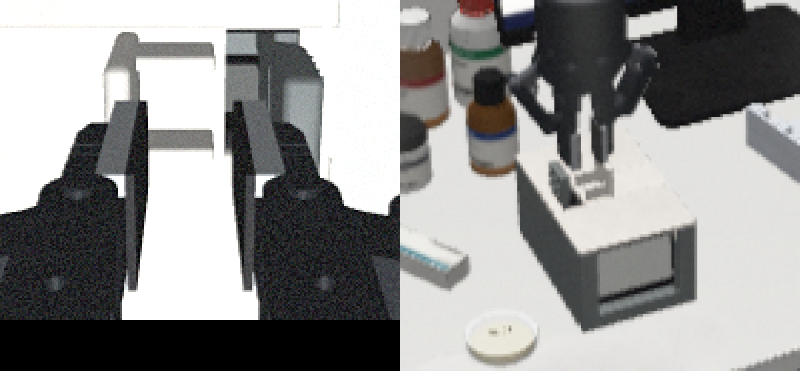

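```bash
python3 -c "
from h import *
c=shot('wrist');s=env.get_state();t=s['tcp_pos'];M=quat(s['orientation']).as_matrix()
print(c['fx'],s['finger_gap'])
for row,span in [(280,42),(317,68)]:
  for g in (s['finger_gap'],):
    D=c['fx']*g/span; d=np.array([(315-c['cx'])/c['fx'],(row-c['cy'])/c['fy'],1])*D
    print(row,D,(M.T@(c['P']+c['R']@d-t)).round(4))
for dx in(-11,0,11):
  for dz in(0,10,20,30): print(dx,dz,px(c,t+M@[dx/1e3,.0094,-dz/1e3]).round(0),px(c,t+M@[dx/1e3,-.0094,-dz/1e3]).round(0))
"
```

```text
351.7565167777955 0.01848721787053043
280 0.1548333181678571 [ 0.0083  0.0001 -0.0238]
317 0.09563234357426467 [ 0.0203  0.     -0.0818]
-11 0 [333. 298.] [297. 298.]
-11 10 [334. 306.] [296. 306.]
-11 20 [335. 316.] [295. 316.]
-11 30 [336. 327.] [293. 327.]
0 0 [333. 278.] [296. 278.]
0 10 [334. 286.] [295. 286.]
0 20 [335. 294.] [294. 294.]
0 30 [337. 303.] [293. 303.]
11 0 [333. 258.] [296. 258.]
11 10 [335. 264.] [295. 264.]
11 20 [336. 271.] [294. 271.]
11 30 [337. 279.] [293. 279.]
```

The fingers closed to 19 mm with no grip force, just above and behind the grips. In the view their real tips sit about 25 mm short of the TCP. I'll reopen, go lower in small steps and watch the force.

Emit:
{"method": "jog_arm", "body": {
  "increments": [
    [[0, 0, 0, 0, 0, 0, 0], [0, 0, 0, 0, 0, 0, 0], [0, 0, 0, 0, 0, 0, 0], [0, 0, 0, 0, 0, 0, 0], [0, 0, 0, 0, 0, 0, 0], [0, 0, 0, 0, 0, 0, 0], [0, 0, 0, 0, 0, 0, 0], [0, 0, 0, 0, 0, 0, 0], [0, 0, 0.01, 0, 0, 0, 0], [0, 0, 0.01, 0, 0, 0, 0], [0, 0, 0.01, 0, 0, 0, 0], [0, 0, 0.01, 0, 0, 0, 0], [0, 0, 0, 0, 0, 0, 0]]
  ],
  "force": 40
}}

```text
clock: 6.75
tcp_pos: [0.4921, 0.3705, 0.0784]
orientation: [-0.0, 0.02, 1.0, -0.0]
wrist_force: [0.3, -0.1, 0.6]
finger_gap: 0.0854
grip_force: 0.0
```

```bash
python3 -c "
from h import *
go(.4921,.3709,.070,87.8)
c=shot('scene','s2.png');a=c['pixels'][200:340,180:360,::-1];b=shot('wrist')['pixels'][200:420,130:500,::-1]
cv2.imwrite('pics/m2.png',np.hstack([cv2.resize(a,(400,311),interpolation=3),cv2.resize(np.clip(b*1.6,0,255).astype(np.uint8),(400,311))]))"
```

```text
now [0.4921 0.3705 0.0784] 87.74 turn [-0.0001 -0.0002 -0.0003] rows 1 shift [-0.0001  0.0016  0.0335] rows 1 F [ 0.3 -0.1  0.6] gap 0.0854 t 6.8
```

View pics/m2.png

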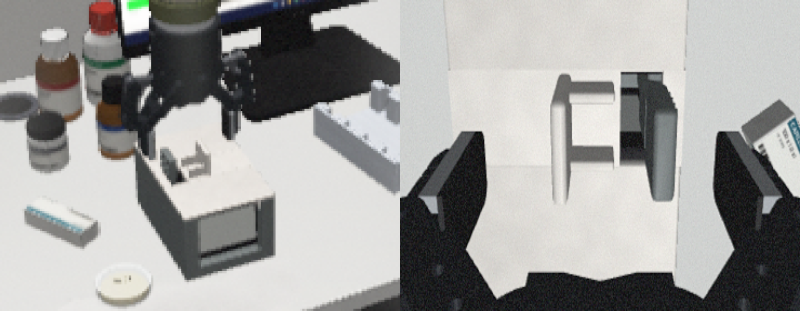

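```bash
python3 -c "
from h import *
c=shot('scene')
for x in (.492,.51,.53):
  for z in (.08,.1,.12,.14): print(x,z,px(c,[x,.416,z]).round(1),px(c,[x,.325,z]).round(1))
k,q=np.cos(np.radians(-2.24)),np.sin(np.radians(-2.24))
for x,y,z in [(-.08,.053,.086),(.08,.053,.086),(-.08,-.053,.086),(-.015,.044,.116)]: print((x,y,z),px(c,[.4915+k*x-q*y,.3554+q*x+k*y,z]).round(1))
"
```

```text
0.492 0.08 [247.6 283.1] [281.4 273.4]
0.492 0.1 [247.2 276.4] [281.3 266.8]
0.492 0.12 [246.8 269.6] [281.1 260.1]
0.492 0.14 [246.4 262.7] [281.  253.3]
0.51 0.08 [244.8 279.3] [278.4 269.8]
0.51 0.1 [244.4 272.6] [278.2 263.2]
0.51 0.12 [244.  265.8] [278.1 256.6]
0.51 0.14 [243.6 259. ] [277.9 249.8]
0.53 0.08 [241.8 275.1] [275.1 265.8]
0.53 0.1 [241.3 268.5] [274.9 259.3]
0.53 0.12 [240.9 261.7] [274.7 252.7]
0.53 0.14 [240.5 254.9] [274.5 246. ]
(-0.08, 0.053, 0.086) [262.1 297.9]
(0.08, 0.053, 0.086) [239.2 263.3]
(-0.08, -0.053, 0.086) [303.2 286.8]
(-0.015, 0.044, 0.116) [255.3 272.1]
```

Both views put the open tips at z≈0.12, about 40 mm behind the TCP. I'll go down another 14 mm and close in steps.

Emit:
{"method": "jog_arm", "body": {
  "increments": [
    [[0, 0, 0.02, 0, 0, 0, 0], [0, 0, 0.02, 0, 0, 0, 0], [0, 0, 0.016, 0, 0, 0, 0], [0, 0, 0, 0, 0, 0, 0], [0, 0, 0, 0, 0, 0, 40], [0, 0, 0, 0, 0, 0, 70], [0, 0, 0, 0, 0, 0, 90], [0, 0, 0, 0, 0, 0, 110], [0, 0, 0, 0, 0, 0, 130], [0, 0, 0, 0, 0, 0, 150], [0, 0, 0, 0, 0, 0, 160], [0, 0, 0, 0, 0, 0, 160], [0, 0, 0, 0, 0, 0, 160]]
  ],
  "force": 40
}}

```text
clock: 8.2
tcp_pos: [0.493, 0.3698, 0.0665]
orientation: [0.001, 0.02, 1.0, -0.0]
wrist_force: [-2.3, -4.3, 8.4]
finger_gap: 0.0379
grip_force: 40.3
```

```bash
python3 -c "
from h import *
go(.4921,.3709,.064,87.8)
c=shot('scene','s2.png');a=c['pixels'][200:340,180:360,::-1];b=shot('wrist')['pixels'][200:420,130:500,::-1]
cv2.imwrite('pics/m3.png',np.hstack([cv2.resize(a,(400,311),interpolation=3),cv2.resize(np.clip(b*1.6,0,255).astype(np.uint8),(400,311))]))"
```

```text
now [0.493  0.3698 0.0665] 87.69 turn [-0.0003  0.0005 -0.0006] rows 1 shift [0.0036 0.0043 0.01  ] rows 1 F [-2.3 -4.3  8.4] gap 0.0379 t 8.2
```

View pics/m3.png

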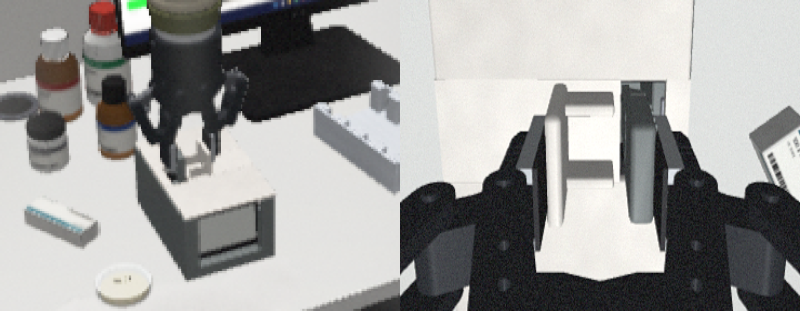

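The grip closed at 38 mm and 40 N, so the tab is pressed in and the rib held. I'm lifting it now.

Emit:
{"method": "jog_arm", "body": {
  "increments": [
    [[0, 0, -0.02, 0, 0, 0, 170], [0, 0, -0.03, 0, 0, 0, 170], [0, 0, -0.05, 0, 0, 0, 170], [0, 0, -0.08, 0, 0, 0, 170], [0, 0, -0.1, 0, 0, 0, 170], [0, 0, -0.1, 0, 0, 0, 170], [0, 0, -0.08, 0, 0, 0, 170], [0, 0, 0, 0, 0, 0, 170], [0, 0, 0, 0, 0, 0, 170]]
  ],
  "force": 50
}}

```text
clock: 9.2
tcp_pos: [0.4926, 0.3708, 0.1801]
orientation: [0.0, 0.02, 1.0, 0.0]
wrist_force: [0.2, 0.1, -2.1]
finger_gap: 0.0372
grip_force: 50.6
```

```bash
python3 -c "
from h import *
go(.434,-.12,.175,90)
c=shot('scene','s2.png');a=c['pixels'][160:340,160:360,::-1];b=shot('top')['pixels'][180:320,170:490,::-1]
lm('plate_1_center','scene',c,.041)
cv2.imwrite('pics/m4.png',np.hstack([cv2.resize(a,(360,320),interpolation=3),cv2.resize(np.clip(b*1.6,0,255).astype(np.uint8),(440,320))]))"
```

```text
now [0.4926 0.3708 0.1801] 87.74 turn [ 0.0001  0.0002 -0.0126] rows 1 shift [ 0.2342 -1.9632  0.0206] rows 11 F [ 0.2  0.1 -2.1] gap 0.0372 t 9.2
plate_1_center scene 0.63 [281.3 299.4] [0.442  0.3494 0.041 ]
```

View pics/m4.png

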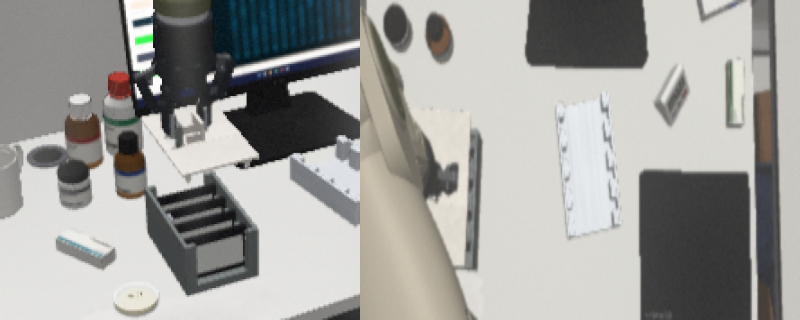

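The cover is off, and several plates show in the box. Next I carry the cover over the mat and lower it.

Emit:
{"method": "jog_arm", "body": {
  "increments": [
    [[0, 0, 0, 0, 0, -0.0126, 170], [0.0195, -0.1, 0, 0, 0, 0, 170], [0.0195, -0.16, 0, 0, 0, 0, 170], [0.0195, -0.17, 0, 0, 0, 0, 170], [0.0195, -0.17, 0, 0, 0, 0, 170], [0.0195, -0.17, 0, 0, 0, 0, 170], [0.0195, -0.17, 0, 0, 0, 0, 170], [0.0195, -0.17, 0, 0, 0, 0, 170], [0.0195, -0.17, 0, 0, 0, 0, 170], [0.0195, -0.17, 0, 0, 0, 0, 170], [0.0195, -0.17, 0, 0, 0, 0, 170], [0.0195, -0.17, 0, 0, 0, 0, 170], [0.0195, -0.173, 0, 0, 0, 0, 170], [0, 0, 0.15, 0, 0, 0, 170], [0, 0, 0.15, 0, 0, 0, 170], [0, 0, 0.12, 0, 0, 0, 170], [0, 0, 0.08, 0, 0, 0, 170], [0, 0, 0, 0, 0, 0, 170]]
  ]
}}

```text
clock: 11.15
tcp_pos: [0.4304, -0.1185, 0.0514]
orientation: [-0.004, 0.0, 1.0, 0.002]
wrist_force: [-0.1, -0.5, -2.0]
finger_gap: 0.0373
grip_force: 50.8
```

```bash
python3 -c "
from h import *
go(.434,-.12,.0085,90)"
```

```text
now [ 0.4304 -0.1185  0.0514] 89.98 turn [ 0.0012 -0.0023 -0.0001] rows 1 shift [-0.0145 -0.0059  0.1715] rows 1 F [-0.1 -0.5 -2. ] gap 0.0373 t 11.2
```

Emit:
{"method": "jog_arm", "body": {
  "increments": [
    [[0, 0, 0.06, 0, 0, 0, 170], [0, 0, 0.05, 0, 0, 0, 170], [0, 0, 0.03, 0, 0, 0, 170], [0, 0, 0.016, 0, 0, 0, 170], [0, 0, 0.008, 0, 0, 0, 170], [0, 0, 0, 0, 0, 0, 170], [0, 0, 0, 0, 0, 0, 170]]
  ]
}}

```text
clock: 11.85
tcp_pos: [0.4344, -0.1202, 0.0144]
orientation: [0.0, -0.0, 1.0, -0.0]
wrist_force: [-0.3, -0.1, -2.5]
finger_gap: 0.0375
grip_force: 50.7
```

```bash
python3 -c "
from h import *
go(.434,-.12,.0065,90)"
```

```text
now [ 0.4344 -0.1202  0.0144] 90.01 turn [-0.0001  0.0003  0.    ] rows 1 shift [0.0015 0.0009 0.0317] rows 1 F [-0.3 -0.1 -2.5] gap 0.0375 t 11.8
```

Emit:
{"method": "jog_arm", "body": {
  "increments": [
    [[0, 0, 0.01, 0, 0, 0, 170], [0, 0, 0.01, 0, 0, 0, 170], [0, 0, 0.006, 0, 0, 0, 170], [0, 0, 0.004, 0, 0, 0, 170], [0, 0, 0.003, 0, 0, 0, 170], [0, 0, 0, 0, 0, 0, 170]]
  ]
}}

```text
clock: 12.45
tcp_pos: [0.4341, -0.1203, 0.0065]
orientation: [0.0, 0.0, 1.0, -0.0]
wrist_force: [-3.6, -0.2, 9.4]
finger_gap: 0.0373
grip_force: 56.2
```

Emit:
{"method": "jog_arm", "body": {
  "increments": [
    [[0, 0, 0, 0, 0, 0, 0], [0, 0, 0, 0, 0, 0, 0], [0, 0, 0, 0, 0, 0, 0], [0, 0, 0, 0, 0, 0, 0], [0, 0, 0, 0, 0, 0, 0], [0, 0, 0, 0, 0, 0, 0], [0, 0, -0.08, 0, 0, 0, 0], [0, 0, -0.16, 0, 0, 0, 0], [0, 0, -0.16, 0, 0, 0, 0], [0, 0, -0.16, 0, 0, 0, 0], [0, 0, -0.16, 0, 0, 0, 0], [0, 0, -0.16, 0, 0, 0, 0], [0, 0, -0.16, 0, 0, 0, 0], [0, 0, -0.14, 0, 0, 0, 0], [0, 0.16, 0, 0, 0, 0, 0], [0, 0.16, 0, 0, 0, 0, 0], [0, 0.16, 0, 0, 0, 0, 0], [0, 0.16, 0, 0, 0, 0, 0], [0, 0.16, 0, 0, 0, 0, 0]]
  ]
}}

```text
clock: 14.35
tcp_pos: [0.4336, 0.0814, 0.3008]
orientation: [0.0, 0.0, 1.0, 0.0]
wrist_force: [0.8, 0.4, 0.2]
finger_gap: 0.0854
grip_force: 0.0
```

Emit:
{"method": "jog_arm", "body": {
  "increments": [
    [[-0.02, 0.16, 0, 0, 0, 0, 0], [-0.02, 0.16, 0, 0, 0, 0, 0], [-0.02, 0.16, 0, 0, 0, 0, 0], [-0.02, 0.16, 0, 0, 0, 0, 0], [0, 0.16, 0, 0, 0, 0, 0], [0, 0.16, 0, 0, 0, 0, 0], [0, 0.05, 0, 0, 0, 0, 0], [0, 0, 0, 0, 0, 0, 0], [0, 0, 0, 0, 0, 0, 0]]
  ]
}}

```text
clock: 15.25
tcp_pos: [0.4537, 0.3317, 0.3005]
orientation: [-0.0, -0.0, 1.0, -0.0]
wrist_force: [-0.3, -0.2, -0.2]
finger_gap: 0.0856
grip_force: 0.0
```

```bash
python3 -c "
from h import *
go(.49,.30,.3,90)
c=shot('wrist','w5.png')
for r in spotter.landmark_of('plate_1_center','wrist'): print(round(r['conf'],2),np.round(r['uv'],1),world(c,r['uv'],.041).round(4))
lm('rack','wrist',c,0)
c=shot('top','t5.png');lm('cover_grip','top',c,.043);lm('cover_center','top',c,.022)
cv2.imwrite('pics/w5b.png',np.clip(cv2.imread('pics/w5.png')*1.5,0,255))"
```

```text
now [0.4537 0.3317 0.3005] 90.01 turn [-0.0003 -0.0002  0.0001] rows 1 shift [-0.1452 -0.1269  0.0019] rows 2 F [-0.3 -0.2 -0.2] gap 0.0856 t 15.2
0.6 [335.9 189.1] [0.4386 0.3572 0.041 ]
rack wrist 0.91 [138.7 254.7] [0.5347 0.0856 0.    ]
rack wrist 0.69 [334.8 219.5] [0.4846 0.3588 0.    ]
cover_grip top 0.8 [413.4 287. ] [ 0.4426 -0.1205  0.043 ]
cover_center top 0.72 [422.2 292.1] [ 0.4301 -0.1486  0.022 ][ WARN:0@2.466] global loadsave.cpp:1063 imwrite_ Unsupported depth image for selected encoder is fallbacked to CV_8U.
```

View pics/w5b.png

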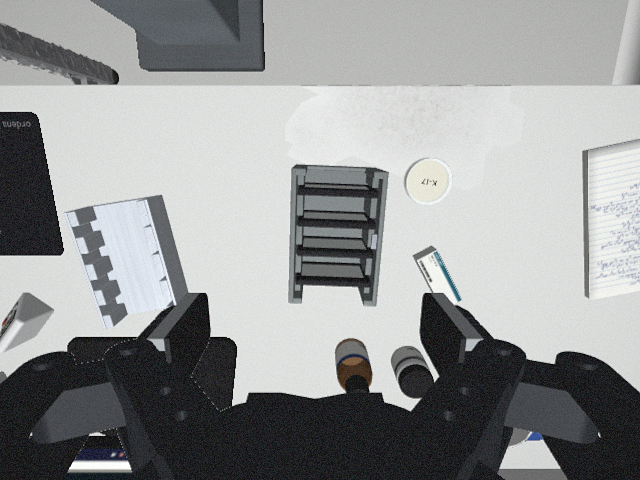

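All four plates show, with their tops at rows 190, 220, 250 and 282. The box spans (292,166) to (377,305), and the rack corners are near (67,210), (162,195), (188,300) and (108,327). Next I fit both poses.

```bash
cat >> h.py <<'E'
from scipy.optimize import least_squares
def fit(c,uv,loc,p0,dz=False):
    "loc: 3d points in object frame; returns x,y,yaw(deg)[,dz]"
    def f(p):
        k,q=np.cos(p[2]),np.sin(p[2])
        return np.concatenate([px(c,[p[0]+k*x-q*y,p[1]+q*x+k*y,z+(p[3] if dz else 0)])-u for (x,y,z),u in zip(loc,uv)])
    r=least_squares(f,list(p0)+([0] if dz else []));p=r.x.copy();p[2]=np.degrees(p[2]);print('fit',p.round(4),'res px',r.fun.round(1));return p
def corners(c,uv,w=3):
    g=cv2.cvtColor(c['pixels'],cv2.COLOR_RGB2GRAY)
    return cv2.cornerSubPix(g,np.array(uv,np.float32),(w,w),(-1,-1),(3,50,.01))
def quadof(n,cam):
    r=spotter.cut_out(n,cam)[0]; m=r['region'].astype(np.uint8)
    k,_=cv2.findContours(m,0,2);k=max(k,key=cv2.contourArea);h=cv2.convexHull(k)
    for e in range(2,30):
        a=cv2.approxPolyDP(h,e,True)
        if len(a)<=4: break
    return r['conf'],a[:,0]
E
python3 - <<'E'
from h import *
c=shot('wrist')
def L(z): return [(-.08,-.053,z),(-.08,.053,z),(.08,.053,z),(.08,-.053,z)]
uv=[(292,166),(388,170),(377,305),(290,302)]
fit(c,uv,L(.082),(.49,.355,0));fit(c,uv,L(.082),(.49,.355,0),True)
u=[(67,210),(162,195),(188,298),(108,327)]
fit(c,u,L(.045),(.54,.085,.15));fit(c,u,L(.045),(.54,.085,.15),True)
print(quadof('rack','wrist'))
for x in (-54,-18,18,54):
  a=np.radians(-2.24);k,q=np.cos(a),np.sin(a);x/=1e3
  print(px(c,[.4915+k*x,.3554+q*x,.076]).round(1))
E
```

```text
fit [ 0.4917  0.3564 -2.0042] res px [-0.7  0.2  1.1 -0.5  0.4  0.1 -0.8  0.4]
fit [ 0.4923  0.3566 -2.0071 -0.0029] res px [-0.4  0.7  0.7 -0.1  0.1 -0.5 -0.5 -0.2]
fit [0.5288 0.0994 9.7352] res px [ 3.3 -3.9 -7.8 -3.9  1.  12.7  4.  -3.9]
fit [ 5.3160e-01  9.4200e-02  9.8104e+00 -9.5000e-03] res px [ 4.6 -2.9 -8.4 -2.6 -0.2 11.3  4.5 -5.4]
(0.8, array([[161, 195],
       [187, 292],
       [104, 327],
       [ 64, 213]], dtype=int32))
[338.  191.1]
[336.3 222.6]
[334.6 252.7]
[333.1 281.5]
```

Emit:
{"method": "jog_arm", "body": {
  "increments": [
    [[-0.03, -0.16, 0, 0, 0, 0.025, 0], [-0.03, -0.16, 0, 0, 0, 0.025, 0], [-0.03, -0.16, 0, 0, 0, 0, 0], [-0.03, -0.16, 0, 0, 0, 0, 0], [-0.03, -0.15, 0, 0, 0, 0, 0], [0, -0.1, 0, 0, 0, 0, 0], [0, 0, 0, 0, 0, 0, 0], [0, 0, 0, 0, 0, 0, 0]]
  ]
}}

```text
clock: 16.45
tcp_pos: [0.4658, 0.1073, 0.301]
orientation: [0.0, 0.079, 0.997, 0.0]
wrist_force: [0.7, 0.3, 0.1]
finger_gap: 0.0853
grip_force: 0.0
```

```bash
python3 - <<'E'
from h import *
c=shot('wrist','w6.png');go(.54,.09,.3,99)
lm('rack','wrist',c,0);print(quadof('rack','wrist'))
cv2.imwrite('pics/w6b.png',c['pixels'][100:330,180:460,::-1].repeat(2,0).repeat(2,1))
E
```

```text
now [0.4658 0.1079 0.3009] 80.97 turn [ 0.0002  0.0002 -0.1001] rows 3 shift [-0.282  -0.117   0.0035] rows 2 F [ 0.3  0.  -0.4] gap 0.0854 t 16.5
rack wrist 0.79 [305.8 244.7] [0.53   0.0846 0.    ]
(0.73, array([[326, 185],
       [363, 302],
       [291, 323],
       [249, 214]], dtype=int32))
```

View pics/w6b.png

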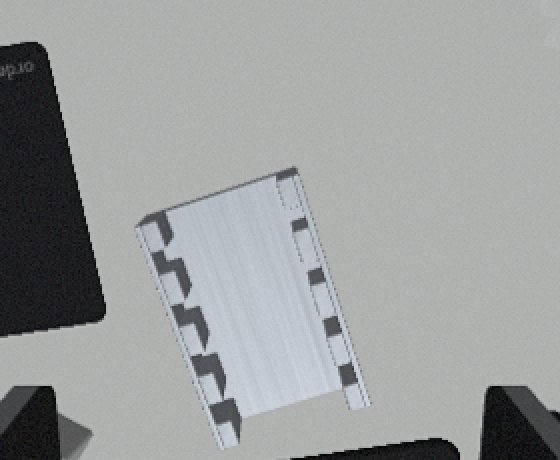

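The rack's wall-top corners, in full pixels, are (247.5,213.5), (329.5,187.5), (365.5,302) and (290.5,324.5).

```bash
python3 - <<'E'
from h import *
c=shot('wrist')
L=[(sx*.08,sy*.053,.045) for sx,sy in((-1,-1),(-1,1),(1,1),(1,-1))]
u=[(247.5,213.5),(329.5,187.5),(365.5,302),(290.5,324.5)]
p=fit(c,u,L,(.54,.085,.15));fit(c,u,L,(.54,.085,.15),True)
a=np.radians(p[2]);k,q=np.cos(a),np.sin(a)
for x in (-54,-18,18,54): print(x,(p[0]+k*x/1e3).round(4),(p[1]+q*x/1e3).round(4))
a=np.radians(-2.1);k,q=np.cos(a),np.sin(a)
for x in (-54,-18,18,54): print('box',x,(.4917+k*x/1e3).round(4),(.356+q*x/1e3).round(4))
x=-.054;go(.4917+k*x,.356+q*x,.12,88)
E
```

```text
fit [0.5375 0.0896 9.1695] res px [-0.4 -0.2  0.2 -1.3  0.8  0.8 -0.5  1. ]
fit [ 5.3910e-01  8.9200e-02  9.1797e+00 -5.8000e-03] res px [ 0.4  0.3 -0.2 -0.4  0.   0.1 -0.3  0. ]
-54 0.4842 0.081
-18 0.5197 0.0868
18 0.5552 0.0925
54 0.5908 0.0982
box -54 0.4377 0.358
box -18 0.4737 0.3567
box 18 0.5097 0.3553
box 54 0.5457 0.354
now [0.4657 0.1086 0.3007] 81.09 turn [ 0.0001  0.     -0.0384] rows 1 shift [0.1467 0.993  0.7227] rows 7 F [ 1.2  0.3 -0.3] gap 0.0852 t 16.6
```

```bash
cat >> h.py <<'E'
BOX=(.4923,.3566,-2.0); RACK=(.5391,.0892,9.18)
def at(o,x,y=0):
    a=np.radians(o[2]);return o[0]+np.cos(a)*x-np.sin(a)*y,o[1]+np.sin(a)*x+np.cos(a)*y
E
python3 -c "
from h import *
go(*at(BOX,-.054),.16,-2)"
```

```text
now [0.4657 0.1086 0.3007] 81.09 turn [ 1.000e-04 -1.000e-04  4.616e-01] rows 11 shift [ 0.9951 -0.1444  0.5627] rows 7 F [ 1.2  0.3 -0.3] gap 0.0852 t 16.6
```

Emit:
{"method": "jog_arm", "body": {
  "increments": [
    [[0, 0, 0, 0, 0, 0.046, 188], [0, 0, 0, 0, 0, 0.046, 188], [0, 0, 0, 0, 0, 0.046, 188], [0, 0, 0, 0, 0, 0.046, 188], [0, 0, 0, 0, 0, 0.046, 188], [0, 0, 0, 0, 0, 0.046, 188], [0, 0, 0, 0, 0, 0.046, 188], [0, 0, 0, 0, 0, 0.046, 188], [0, 0, 0, 0, 0, 0.046, 188], [0, 0, 0, 0, 0, 0.0476, 188], [0.13, -0.018, 0.04, 0, 0, 0, 188], [0.145, -0.021, 0.09, 0, 0, 0, 188], [0.145, -0.021, 0.09, 0, 0, 0, 188], [0.145, -0.021, 0.09, 0, 0, 0, 188], [0.145, -0.021, 0.09, 0, 0, 0, 188], [0.145, -0.021, 0.09, 0, 0, 0, 188], [0.14, -0.021, 0.072, 0, 0, 0, 188], [0, 0, 0, 0, 0, 0, 188], [0, 0, 0, 0, 0, 0, 188]]
  ],
  "force": 40
}}

```text
clock: 18.55
tcp_pos: [0.4376, 0.3587, 0.1593]
orientation: [-0.0, 0.719, 0.695, -0.001]
wrist_force: [-0.0, -0.3, 0.3]
finger_gap: 0.0224
grip_force: 0.0
```

```bash
python3 -c "
from h import *
go(*at(BOX,-.054),.036,-2)
c=shot('wrist','w7.png');s=env.get_state();print(s['joint_pos'].round(2))
for x in (-54,-18): print(px(c,[*at(BOX,x/1e3,.045),.076]),px(c,[*at(BOX,x/1e3,0),.076]),px(c,[*at(BOX,x/1e3,-.045),.076]))"
```

```text
now [0.4376 0.3587 0.1593] -1.89 turn [-0.0005  0.0004  0.0006] rows 1 shift [-0.0007  0.0031  0.4933] rows 3 F [-0.  -0.3  0.3] gap 0.0224 t 18.6
[ 0.54  0.31 -0.06  1.2  -0.    2.15]
[316.06028018 175.80859211] [315.90243822 237.37316543] [315.75815811 293.64808202]
[366.96602176 175.89849483] [364.5225032  237.47380201] [362.28898109 293.75731544]
```

View pics/w7.png

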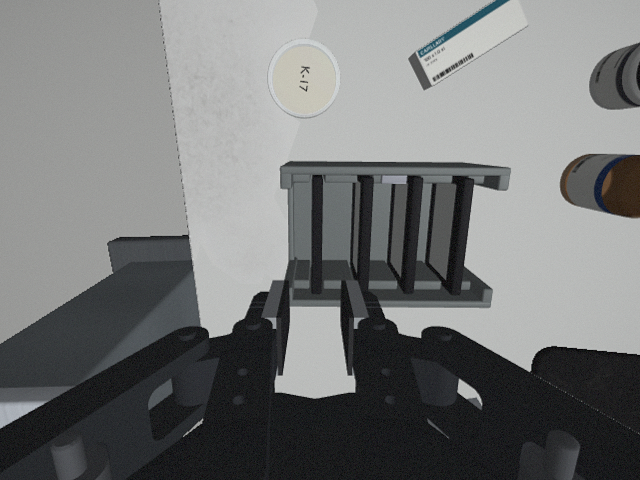

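The plate's top edge at column 318, rows 176–293, matches the prediction of column 316 to within 1 mm. So I go down, grip and lift.

Emit:
{"method": "jog_arm", "body": {
  "increments": [
    [[0, 0.005, 0.1, 0, 0, 0, 188], [0, 0, 0.12, 0, 0, 0, 188], [0, 0, 0.1, 0, 0, 0, 188], [0, 0, 0.07, 0, 0, 0, 188], [0, 0, 0.05, 0, 0, 0, 188], [0, 0, 0.03, 0, 0, 0, 188], [0, 0, 0.02, 0, 0, 0, 188], [0, 0, 0, 0, 0, 0, 188], [0, 0, 0, 0, 0, 0, 255], [0, 0, 0, 0, 0, 0, 255], [0, 0, 0, 0, 0, 0, 255], [0, 0, 0, 0, 0, 0, 255]]
  ],
  "force": 40
}}

```text
clock: 19.8
tcp_pos: [0.4404, 0.3579, 0.0386]
orientation: [0.0, 0.72, 0.694, 0.001]
wrist_force: [-1.3, -0.5, 4.8]
finger_gap: 0.0065
grip_force: 41.5
```

Emit:
{"method": "jog_arm", "body": {
  "increments": [
    [[0, 0, -0.02, 0, 0, 0, 255], [0, 0, -0.05, 0, 0, 0, 255], [0, 0, -0.09, 0, 0, 0, 255], [0, 0, -0.1, 0, 0, 0, 255], [0, 0, -0.1, 0, 0, 0, 255], [0, 0, -0.08, 0, 0, 0, 255], [0, 0, -0.03, 0, 0, 0, 255], [0, 0, 0, 0, 0, 0, 255], [0, 0, 0, 0, 0, 0, 255]]
  ]
}}

```text
clock: 20.7
tcp_pos: [0.4397, 0.3573, 0.1545]
orientation: [-0.0, 0.72, 0.694, -0.0]
wrist_force: [-0.3, -0.6, -0.4]
finger_gap: 0.0064
grip_force: 40.7
```

```bash
python3 -c "
from h import *
go(*at(RACK,-.054),.16,9.2)
c=shot('top','t7.png');lm('rack','top',c,0);lm('cover_center','top',c,.022)
c=shot('scene','s7.png');lm('plate_1_center','scene',c,.15);lm('rack','scene',c,0)"
```

```text
now [0.4397 0.3573 0.1545] -2.08 turn [-0.0002  0.0001 -0.0627] rows 2 shift [-1.1222  0.0052 -0.0219] rows 7 F [-0.3 -0.6 -0.4] gap 0.0064 t 20.7
rack top 0.67 [334.2 252.1] [0.5396 0.0883 0.    ]
cover_center top 0.68 [421.4 290.2] [ 0.4352 -0.1466  0.022 ]
plate_1_center scene 0.9 [280.7 262.1] [0.4437 0.348  0.15  ]
rack scene 0.9 [350.7 267.7] [0.535  0.0944 0.    ]
```

Emit:
{"method": "jog_arm", "body": {
  "increments": [
    [[0, 0, 0, 0, 0, -0.031, 255], [0, 0, 0, 0, 0, -0.0317, 255], [-0.1, 0, 0, 0, 0, 0, 255], [-0.16, 0, 0, 0, 0, 0, 255], [-0.16, 0, 0, 0, 0, 0, 255], [-0.16, 0, 0, 0, 0, 0, 255], [-0.16, 0, 0, 0, 0, 0, 255], [-0.16, 0, 0, 0, 0, 0, 255], [-0.14, 0.005, 0, 0, 0, 0, 255], [-0.082, 0, 0, 0, 0, 0, 255], [0, 0, 0, 0, 0, 0, 255], [0, 0, 0, 0, 0, 0, 255]]
  ]
}}

```text
clock: 22.2
tcp_pos: [0.4859, 0.0807, 0.155]
orientation: [-0.0, 0.649, 0.761, 0.0]
wrist_force: [-0.9, 0.3, -1.0]
finger_gap: 0.0067
grip_force: 40.7
```

```bash
python3 -c "
from h import *
go(*at(RACK,-.054),.0826,9.2)
c=shot('wrist','w8.png')
print([px(c,[*at(RACK,x,y),.045]).round(0) for x,y in((-.08,-.053),(-.08,.053),(.08,.053),(.08,-.053))],quadof('rack','wrist'))
print([px(c,[*at(RACK,-.054,y),z]).round(0) for y in(-.045,.045) for z in (.008,.045)])
cv2.imwrite('pics/w8b.png',c['pixels'][120:420,150:550,::-1].repeat(2,0).repeat(2,1))"
```

```text
now [0.4859 0.0807 0.155 ] 9.13 turn [-0.0001 -0.0002 -0.0004] rows 1 shift [-0.0003 -0.0007  0.2895] rows 2 F [-0.9  0.3 -1. ] gap 0.0067 t 22.2
[array([284., 290.]), array([281., 163.]), array([488., 162.]), array([472., 290.])] (0.73, array([[483, 166],
       [467, 291],
       [281, 289],
       [281, 164]], dtype=int32))
[array([315., 267.]), array([315., 281.]), array([315., 170.]), array([314., 173.])]
```

View pics/w8b.png

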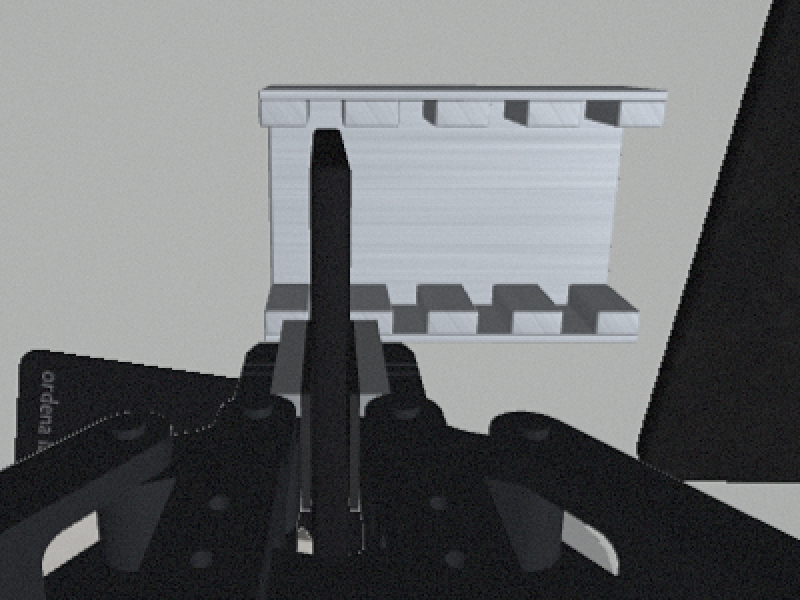

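The held plate, at crop column 328, lines up with the first slot, which spans columns 309–343. I lower it.

Emit:
{"method": "jog_arm", "body": {
  "increments": [
    [[0, 0, 0.08, 0, 0, 0, 255], [0, 0, 0.1, 0, 0, 0, 255], [0, 0, 0.08, 0, 0, 0, 255], [0, 0, 0.06, 0, 0, 0, 255], [0, 0, 0.04, 0, 0, 0, 255], [0, 0, 0.04, 0, 0, 0, 255], [0, 0, 0.03, 0, 0, 0, 255], [0, 0, 0.015, 0, 0, 0, 255], [0, 0, 0, 0, 0, 0, 255]]
  ]
}}

```text
clock: 23.2
tcp_pos: [0.486, 0.0809, 0.0437]
orientation: [-0.0, 0.648, 0.762, -0.0]
wrist_force: [-0.2, 0.4, -1.0]
finger_gap: 0.0063
grip_force: 40.7
```

Emit:
{"method": "jog_arm", "body": {
  "increments": [
    [[0, 0, 0.008, 0, 0, 0, 255], [0, 0, 0.006, 0, 0, 0, 255], [0, 0, 0, 0, 0, 0, 255], [0, 0, 0, 0, 0, 0, 188], [0, 0, 0, 0, 0, 0, 188], [0, 0, 0, 0, 0, 0, 188], [0, 0, -0.05, 0, 0, 0, 188], [0, 0, -0.1, 0, 0, 0, 188], [0, 0, -0.12, 0, 0, 0, 188], [0, 0, -0.12, 0, 0, 0, 188], [0, 0, -0.07, 0, 0, 0, 188]]
  ]
}}

```text
clock: 24.3
tcp_pos: [0.4872, 0.0809, 0.158]
orientation: [0.001, 0.648, 0.762, 0.001]
wrist_force: [0.7, -0.0, -0.3]
finger_gap: 0.0226
grip_force: 0.0
```

Emit:
{"method": "jog_arm", "body": {
  "increments": [
    [[0, 0, 0, 0, 0, 0.031, 188], [0, 0, 0, 0, 0, 0.0317, 188], [0.1, -0.01, 0, 0, 0, 0, 188], [0.16, -0.012, 0, 0, 0, 0, 188], [0.16, -0.012, 0, 0, 0, 0, 188], [0.16, -0.012, 0, 0, 0, 0, 188], [0.16, -0.012, 0, 0, 0, 0, 188], [0.16, -0.012, 0, 0, 0, 0, 188], [0.14, -0.012, 0, 0, 0, 0, 188], [0.063, 0, 0, 0, 0, 0, 188], [0, 0, 0, 0, 0, 0, 188], [0, 0, 0, 0, 0, 0, 188]]
  ]
}}

```text
clock: 25.5
tcp_pos: [0.4755, 0.3566, 0.1552]
orientation: [0.0, 0.72, 0.694, -0.0]
wrist_force: [0.3, -0.5, 0.1]
finger_gap: 0.0224
grip_force: 0.0
```

```bash
sed -i 's/BOX=(.4923/BOX=(.4931/' h.py; python3 -c "
from h import *
go(*at(BOX,-.018),.037,-2)
c=shot('scene','s8.png')
for r in spotter.landmark_of('plate_1_center','scene'): print(round(r['conf'],2),np.round(r['uv']),world(c,r['uv'],.042).round(3))
lm('rack','scene',c,0); print('exp',px(c,[*at(RACK,-.054),.043]))
c=shot('top');lm('rack','top',c,0)
for r in spotter.landmark_of('plate_1_center','top'): print(round(r['conf'],2),np.round(r['uv']),world(c,r['uv'],.042).round(3))
"
```

```text
now [0.4755 0.3566 0.1552] -2.07 turn [-0.0001  0.0003 -0.0004] rows 1 shift [ 0.0025 -0.0017  0.4729] rows 3 F [ 0.3 -0.5  0.1] gap 0.0224 t 25.5
0.66 [368. 264.] [0.476 0.077 0.042]
rack scene 0.83 [352.  264.3] [0.5479 0.0825 0.    ]
rack scene 0.43 [365.9 262.9] [0.5363 0.044  0.    ]
exp [365.043777   262.39927105]
rack top 0.77 [336.9 251.2] [0.5422 0.0808 0.    ]
rack top 0.58 [441.8 220.4] [ 0.6322 -0.2136  0.    ]
0.47 [340. 269.] [0.489 0.075 0.042]
```

The plate stands in the rack: it was found at (368,264), expected (365,262). Next is plate 2.

Emit:
{"method": "jog_arm", "body": {
  "increments": [
    [[0.002, -0.002, 0.1, 0, 0, 0, 188], [0, 0, 0.12, 0, 0, 0, 188], [0, 0, 0.1, 0, 0, 0, 188], [0, 0, 0.07, 0, 0, 0, 188], [0, 0, 0.05, 0, 0, 0, 188], [0, 0, 0.03, 0, 0, 0, 188], [0, 0, 0, 0, 0, 0, 188], [0, 0, 0, 0, 0, 0, 255], [0, 0, 0, 0, 0, 0, 255], [0, 0, 0, 0, 0, 0, 255], [0, 0, 0, 0, 0, 0, 255]]
  ],
  "force": 40
}}

```text
clock: 26.9
tcp_pos: [0.4758, 0.3581, 0.0389]
orientation: [0.0, 0.72, 0.694, 0.001]
wrist_force: [0.0, 1.0, 2.7]
finger_gap: 0.0064
grip_force: 42.1
```

Emit:
{"method": "jog_arm", "body": {
  "increments": [
    [[0, 0, -0.02, 0, 0, 0, 255], [0, 0, -0.05, 0, 0, 0, 255], [0, 0, -0.09, 0, 0, 0, 255], [0, 0, -0.1, 0, 0, 0, 255], [0, 0, -0.1, 0, 0, 0, 255], [0, 0, -0.08, 0, 0, 0, 255], [0, 0, -0.03, 0, 0, 0, 255], [0, 0, 0, 0, 0, -0.031, 255], [0, 0, 0, 0, 0, -0.0317, 255], [0, 0, 0, 0, 0, 0, 255]]
  ]
}}

```text
clock: 27.9
tcp_pos: [0.4749, 0.3575, 0.1553]
orientation: [-0.0, 0.648, 0.762, -0.0]
wrist_force: [-0.7, 0.7, -0.9]
finger_gap: 0.0064
grip_force: 41.8
```

```bash
python3 -c "
from h import *
go(*at(RACK,-.018),.155,9.2)"
```

```text
now [0.4749 0.3575 0.1553] 9.22 turn [-0.0002  0.      0.0001] rows 1 shift [-1.1005e+00  1.0000e-02  1.1000e-03] rows 7 F [-0.7  0.7 -0.9] gap 0.0064 t 27.9
```

Emit:
{"method": "jog_arm", "body": {
  "increments": [
    [[-0.1, 0, 0, 0, 0, 0, 255], [-0.16, 0, 0, 0, 0, 0, 255], [-0.16, 0.01, 0, 0, 0, 0, 255], [-0.16, 0, 0, 0, 0, 0, 255], [-0.16, 0, 0, 0, 0, 0, 255], [-0.16, 0, 0, 0, 0, 0, 255], [-0.14, 0, 0, 0, 0, 0, 255], [-0.06, 0, 0, 0, 0, 0, 255], [0, 0, 0, 0, 0, 0, 255], [0, 0, 0, 0, 0, 0, 255]]
  ]
}}

```text
clock: 28.9
tcp_pos: [0.5214, 0.087, 0.1553]
orientation: [-0.0, 0.649, 0.761, 0.0]
wrist_force: [-0.5, 1.1, -0.7]
finger_gap: 0.0065
grip_force: 41.7
```

```bash
cat > chk.py <<'E'
from h import *
import sys
x=float(sys.argv[1]); go(*at(RACK,x),.0395,9.2)
c=shot('wrist','w_%s.png'%sys.argv[1])
print([px(c,[*at(RACK,x,y),.045]).round(0).tolist() for x,y in((-.08,-.053),(-.08,.053),(.08,.053),(.08,-.053))],quadof('rack','wrist'))
E
python3 chk.py -.018
```

```text
now [0.5214 0.087  0.1553] 9.12 turn [-0.0001 -0.0003 -0.0004] rows 1 shift [-0.0028 -0.0005  0.4631] rows 3 F [-0.5  1.1 -0.7] gap 0.0065 t 28.9
[[242.0, 290.0], [235.0, 164.0], [441.0, 163.0], [430.0, 290.0]] (0.69, array([[437, 167],
       [425, 291],
       [241, 290],
       [235, 165]], dtype=int32))
```

Emit:
{"method": "jog_arm", "body": {
  "increments": [
    [[-0.003, 0, 0.08, 0, 0, 0, 255], [0, 0, 0.1, 0, 0, 0, 255], [0, 0, 0.08, 0, 0, 0, 255], [0, 0, 0.06, 0, 0, 0, 255], [0, 0, 0.04, 0, 0, 0, 255], [0, 0, 0.04, 0, 0, 0, 255], [0, 0, 0.03, 0, 0, 0, 255], [0, 0, 0.02, 0, 0, 0, 255], [0, 0, 0.008, 0, 0, 0, 255], [0, 0, 0.004, 0, 0, 0, 255], [0, 0, 0, 0, 0, 0, 255]]
  ]
}}

```text
clock: 30.1
tcp_pos: [0.5222, 0.086, 0.0409]
orientation: [0.0, 0.648, 0.762, 0.001]
wrist_force: [-0.9, 1.4, 2.5]
finger_gap: 0.007
grip_force: 42.3
```

Emit:
{"method": "jog_arm", "body": {
  "increments": [
    [[0, 0, 0, 0, 0, 0, 188], [0, 0, 0, 0, 0, 0, 188], [0, 0, 0, 0, 0, 0, 188], [0, 0, -0.05, 0, 0, 0, 188], [0, 0, -0.1, 0, 0, 0, 188], [0, 0, -0.12, 0, 0, 0, 188], [0, 0, -0.12, 0, 0, 0, 188], [0, 0, -0.07, 0, 0, 0.031, 188], [0, 0, 0, 0, 0, 0.0317, 188], [0.1, -0.01, 0, 0, 0, 0, 188], [0.16, -0.012, 0, 0, 0, 0, 188], [0.16, -0.012, 0, 0, 0, 0, 188], [0.16, -0.012, 0, 0, 0, 0, 188], [0.16, -0.012, 0, 0, 0, 0, 188], [0.16, -0.012, 0, 0, 0, 0, 188], [0.118, -0.009, 0, 0, 0, 0, 188], [0.06, 0, 0, 0, 0, 0, 188], [0, 0, 0, 0, 0, 0, 188], [0, 0, 0, 0, 0, 0, 188]]
  ]
}}

```text
clock: 32.0
tcp_pos: [0.5118, 0.3553, 0.1551]
orientation: [0.0, 0.72, 0.694, -0.0]
wrist_force: [-0.1, -0.3, 0.8]
finger_gap: 0.0227
grip_force: 0.0
```

```bash
cat > chk2.py <<'E'
from h import *
import sys
x=float(sys.argv[1]); go(*at(BOX,x),.037,-2)
c=shot('scene','s_%s.png'%x)
for r in spotter.landmark_of('plate_1_center','scene'): print(round(r['conf'],2),np.round(r['uv']),world(c,r['uv'],.042).round(3))
print('exp',[px(c,[*at(RACK,i),.043]).round(0).tolist() for i in(-.054,-.018,.018,.054)])
c=shot('top','t_%s.png'%x);lm('rack','top',c,0);lm('cover_center','top',c,.022)
E
python3 chk2.py .018
```

```text
now [0.5118 0.3553 0.1551] -2.08 turn [-0.      0.0002 -0.0005] rows 1 shift [ 0.0024 -0.0029  0.4726] rows 3 F [-0.1 -0.3  0.8] gap 0.0227 t 32.0
0.93 [368. 265.] [0.473 0.081 0.042]
exp [[365.0, 262.0], [356.0, 256.0], [348.0, 251.0], [340.0, 245.0]]
rack top 0.77 [335.4 252.7] [0.5379 0.085  0.    ]
cover_center top 0.81 [420.6 290.5] [ 0.4344 -0.1444  0.022 ]
cover_center top 0.4 [225.5 200.1] [0.6796 0.3921 0.022 ]
```

Plate 2 went down to contact. Now plate 3.

Emit:
{"method": "jog_arm", "body": {
  "increments": [
    [[0.002, -0.003, 0.1, 0, 0, 0, 188], [0, 0, 0.12, 0, 0, 0, 188], [0, 0, 0.1, 0, 0, 0, 188], [0, 0, 0.07, 0, 0, 0, 188], [0, 0, 0.05, 0, 0, 0, 188], [0, 0, 0.03, 0, 0, 0, 188], [0, 0, 0, 0, 0, 0, 188], [0, 0, 0, 0, 0, 0, 255], [0, 0, 0, 0, 0, 0, 255], [0, 0, 0, 0, 0, 0, 255], [0, 0, 0, 0, 0, 0, 255]]
  ],
  "force": 40
}}

```text
clock: 33.35
tcp_pos: [0.5117, 0.3568, 0.0384]
orientation: [0.0, 0.72, 0.694, 0.001]
wrist_force: [-0.4, 0.7, 2.2]
finger_gap: 0.0067
grip_force: 42.1
```

Emit:
{"method": "jog_arm", "body": {
  "increments": [
    [[0, 0, -0.02, 0, 0, 0, 255], [0, 0, -0.05, 0, 0, 0, 255], [0, 0, -0.09, 0, 0, 0, 255], [0, 0, -0.1, 0, 0, 0, 255], [0, 0, -0.1, 0, 0, 0, 255], [0, 0, -0.08, 0, 0, 0, 255], [0, 0, -0.03, 0, 0, 0, 255], [0, 0, 0, 0, 0, -0.031, 255], [0, 0, 0, 0, 0, -0.0317, 255], [-0.1, 0, 0, 0, 0, 0, 255], [-0.16, 0, 0, 0, 0, 0, 255], [-0.16, 0.01, 0, 0, 0, 0, 255], [-0.16, 0, 0, 0, 0, 0, 255], [-0.16, 0, 0, 0, 0, 0, 255], [-0.16, 0, 0, 0, 0, 0, 255], [-0.13, 0, 0, 0, 0, 0, 255], [-0.045, 0, 0, 0, 0, 0, 255], [0, 0, 0, 0, 0, 0, 255], [0, 0, 0, 0, 0, 0, 255]]
  ]
}}

```text
clock: 35.25
tcp_pos: [0.5562, 0.0923, 0.1548]
orientation: [-0.0, 0.648, 0.762, 0.0]
wrist_force: [-0.0, -0.5, -1.2]
finger_gap: 0.0065
grip_force: 41.7
```

```bash
python3 chk.py .018
```

```text
now [0.5562 0.0923 0.1548] 9.21 turn [-0.0001 -0.0003  0.0001] rows 1 shift [-0.0013  0.0026  0.4612] rows 3 F [-0.  -0.5 -1.2] gap 0.0065 t 35.2
[[201.0, 290.0], [189.0, 163.0], [396.0, 163.0], [388.0, 290.0]] (0.67, array([[188, 167],
       [391, 166],
       [385, 290],
       [232, 291]], dtype=int32))
```

Emit:
{"method": "jog_arm", "body": {
  "increments": [
    [[-0.001, 0.003, 0.08, 0, 0, 0, 255], [0, 0, 0.1, 0, 0, 0, 255], [0, 0, 0.08, 0, 0, 0, 255], [0, 0, 0.06, 0, 0, 0, 255], [0, 0, 0.04, 0, 0, 0, 255], [0, 0, 0.04, 0, 0, 0, 255], [0, 0, 0.03, 0, 0, 0, 255], [0, 0, 0.02, 0, 0, 0, 255], [0, 0, 0.008, 0, 0, 0, 255], [0, 0, 0.004, 0, 0, 0, 255], [0, 0, 0, 0, 0, 0, 255]]
  ]
}}

```text
clock: 36.45
tcp_pos: [0.5578, 0.0916, 0.0404]
orientation: [0.0, 0.648, 0.762, 0.001]
wrist_force: [-1.3, 0.2, 2.4]
finger_gap: 0.0067
grip_force: 42.2
```

Emit:
{"method": "jog_arm", "body": {
  "increments": [
    [[0, 0, 0, 0, 0, 0, 188], [0, 0, 0, 0, 0, 0, 188], [0, 0, 0, 0, 0, 0, 188], [0, 0, -0.05, 0, 0, 0, 188], [0, 0, -0.1, 0, 0, 0, 188], [0, 0, -0.12, 0, 0, 0, 188], [0, 0, -0.12, 0, 0, 0, 188], [0, 0, -0.07, 0, 0, 0.031, 188], [0, 0, 0, 0, 0, 0.0317, 188], [0.1, -0.01, 0, 0, 0, 0, 188], [0.16, -0.012, 0, 0, 0, 0, 188], [0.16, -0.012, 0, 0, 0, 0, 188], [0.16, -0.012, 0, 0, 0, 0, 188], [0.16, -0.012, 0, 0, 0, 0, 188], [0.16, -0.012, 0, 0, 0, 0, 188], [0.1, -0.006, 0, 0, 0, 0, 188], [0.049, 0, 0, 0, 0, 0, 188], [0, 0, 0, 0, 0, 0, 188], [0, 0, 0, 0, 0, 0, 188]]
  ]
}}

```text
clock: 38.35
tcp_pos: [0.5479, 0.3533, 0.1547]
orientation: [0.0, 0.72, 0.694, -0.0]
wrist_force: [0.9, 0.8, -0.1]
finger_gap: 0.0222
grip_force: 0.0
```

```bash
python3 chk2.py .054
```

```text
now [0.5479 0.3533 0.1547] -2.11 turn [-0.      0.0002 -0.0006] rows 1 shift [ 0.0055 -0.0036  0.4707] rows 3 F [ 0.9  0.8 -0.1] gap 0.0222 t 38.4
0.77 [366. 264.] [0.481 0.08  0.042]
exp [[365.0, 262.0], [356.0, 256.0], [348.0, 251.0], [340.0, 245.0]]
rack top 0.71 [335.8 251.7] [0.5407 0.0839 0.    ]
rack top 0.35 [242.5 267.3] [0.4946 0.3425 0.    ]
cover_center top 0.84 [421.4 291.5] [ 0.4317 -0.1465  0.022 ]
```

Emit:
{"method": "jog_arm", "body": {
  "increments": [
    [[0.005, -0.0035, 0.1, 0, 0, 0, 188], [0, 0, 0.12, 0, 0, 0, 188], [0, 0, 0.1, 0, 0, 0, 188], [0, 0, 0.07, 0, 0, 0, 188], [0, 0, 0.05, 0, 0, 0, 188], [0, 0, 0.03, 0, 0, 0, 188], [0, 0, 0, 0, 0, 0, 188], [0, 0, 0, 0, 0, 0, 255], [0, 0, 0, 0, 0, 0, 255], [0, 0, 0, 0, 0, 0, 255], [0, 0, 0, 0, 0, 0, 255]]
  ],
  "force": 40
}}

```text
clock: 39.7
tcp_pos: [0.5476, 0.3558, 0.038]
orientation: [0.0, 0.72, 0.694, 0.001]
wrist_force: [-0.4, -0.2, 2.6]
finger_gap: 0.0064
grip_force: 42.0
```

Emit:
{"method": "jog_arm", "body": {
  "increments": [
    [[0, 0, -0.02, 0, 0, 0, 255], [0, 0, -0.05, 0, 0, 0, 255], [0, 0, -0.09, 0, 0, 0, 255], [0, 0, -0.1, 0, 0, 0, 255], [0, 0, -0.1, 0, 0, 0, 255], [0, 0, -0.08, 0, 0, 0, 255], [0, 0, -0.03, 0, 0, 0, 255], [0, 0, 0, 0, 0, -0.031, 255], [0, 0, 0, 0, 0, -0.0317, 255], [-0.1, 0, 0, 0, 0, 0, 255], [-0.16, 0, 0, 0, 0, 0, 255], [-0.16, 0.01, 0, 0, 0, 0, 255], [-0.16, 0, 0, 0, 0, 0, 255], [-0.16, 0, 0, 0, 0, 0, 255], [-0.16, 0, 0, 0, 0, 0, 255], [-0.11, 0, 0, 0, 0, 0, 255], [-0.04, 0, 0, 0, 0, 0, 255], [0, 0, 0, 0, 0, 0, 255], [0, 0, 0, 0, 0, 0, 255]]
  ]
}}

```text
clock: 41.6
tcp_pos: [0.5911, 0.0975, 0.1543]
orientation: [-0.0, 0.648, 0.762, 0.0]
wrist_force: [-0.1, -0.2, -0.9]
finger_gap: 0.0065
grip_force: 41.6
```

```bash
python3 chk.py .054
```

```text
now [0.5911 0.0975 0.1543] 9.22 turn [-0.0001 -0.0002  0.0001] rows 1 shift [0.0005 0.0053 0.4591] rows 3 F [-0.1 -0.2 -0.9] gap 0.0065 t 41.6
[[159.0, 290.0], [143.0, 162.0], [350.0, 162.0], [347.0, 290.0]] (0.57, array([[143, 166],
       [343, 163],
       [343, 289],
       [187, 290]], dtype=int32))
```

Emit:
{"method": "jog_arm", "body": {
  "increments": [
    [[0, 0.005, 0.08, 0, 0, 0, 255], [0, 0, 0.1, 0, 0, 0, 255], [0, 0, 0.08, 0, 0, 0, 255], [0, 0, 0.06, 0, 0, 0, 255], [0, 0, 0.04, 0, 0, 0, 255], [0, 0, 0.04, 0, 0, 0, 255], [0, 0, 0.03, 0, 0, 0, 255], [0, 0, 0.018, 0, 0, 0, 255], [0, 0, 0.008, 0, 0, 0, 255], [0, 0, 0.004, 0, 0, 0, 255], [0, 0, 0, 0, 0, 0, 255], [0, 0, 0, 0, 0, 0, 188], [0, 0, 0, 0, 0, 0, 188], [0, 0, 0, 0, 0, 0, 188], [0, 0, -0.05, 0, 0, 0, 188], [0, 0, -0.1, 0, 0, 0, 188], [0, 0, -0.12, 0, 0, 0, 188], [0, 0, -0.12, 0, 0, 0, 188], [0, 0, -0.16, 0, 0, 0, 188], [0, 0, -0.16, 0, 0, 0, 188]]
  ]
}}

```text
clock: 43.7
tcp_pos: [0.5922, 0.0969, 0.2193]
orientation: [0.0, 0.648, 0.762, 0.0]
wrist_force: [0.3, 0.3, 0.8]
finger_gap: 0.0225
grip_force: 0.0
```

Emit:
{"method": "jog_arm", "body": {
  "increments": [
    [[0, 0, -0.16, 0, 0, -0.045, 0], [0, 0, -0.16, 0, 0, -0.045, 0], [0, 0, 0, 0, 0, -0.045, 0], [0, 0, 0, 0, 0, -0.045, 0], [0, 0, 0, 0, 0, -0.045, 0], [0, 0, 0, 0, 0, -0.045, 0], [0, 0, 0, 0, 0, -0.045, 0], [0, 0, 0, 0, 0, -0.045, 0], [0, 0, 0, 0, 0, -0.045, 0], [0, 0, 0, 0, 0, -0.044, 0], [0.1, -0.14, 0, 0, 0, 0, 0], [0.1, -0.14, 0, 0, 0, 0, 0], [0.1, -0.14, 0, 0, 0, 0, 0], [0.1, -0.14, 0, 0, 0, 0, 0], [0.1, -0.14, 0, 0, 0, 0, 0], [0.1, -0.14, 0, 0, 0, 0, 0], [0.03, -0.07, 0, 0, 0, 0, 0], [0, 0, 0, 0, 0, 0, 0], [0, 0, 0, 0, 0, 0, 0]]
  ]
}}

```text
clock: 45.6
tcp_pos: [0.4353, -0.1307, 0.2978]
orientation: [0.001, 0.0, 1.0, -0.0]
wrist_force: [0.2, 0.7, -0.3]
finger_gap: 0.0851
grip_force: 0.0
```

```bash
python3 - <<'E'
from h import *
go(.434,-.12,.0085,90)
c=shot('wrist','w9.png');lm('cover_center','wrist',c,.022);lm('cover_grip','wrist',c,.043);q=quadof('cover_center','wrist');print(q)
L=[(sx*.08,sy*.053,.026) for sx,sy in((-1,-1),(-1,1),(1,1),(1,-1))]
print([px(c,[.434+x,-.1355+y,z]).round(1).tolist() for x,y,z in L])
ct=shot('top','t9.png');lm('cover_center','top',ct,.022);lm('rack','top',ct,0)
cs=shot('scene','s9.png')
for cc in ('top','scene'):
  C=ct if cc=='top' else cs
  for r in spotter.landmark_of('plate_1_center',cc): print(cc,round(r['conf'],2),np.round(r['uv']),world(C,r['uv'],.042).round(3))
a=ct['pixels'][190:300,290:450,::-1];b=cs['pixels'][200:310,290:450,::-1]
w=c['pixels'][90:310,220:440,::-1]
f=lambda i:cv2.resize(i,(400,275),interpolation=3)
cv2.imwrite('pics/m9.png',np.vstack([np.hstack([f(a),f(b)]),np.hstack([cv2.resize(w,(320,320)),np.zeros((320,480,3),np.uint8)])]))
E
```

```text
now [ 0.4353 -0.1307  0.2978] 89.95 turn [-0.      0.0004 -0.0003] rows 1 shift [0.0052 0.0427 1.1571] rows 7 F [ 0.2  0.7 -0.3] gap 0.0851 t 45.6
cover_center wrist 0.9 [302.7 197.9] [ 0.4337 -0.1459  0.022 ]
cover_center wrist 0.36 [260.6 328.3] [ 0.6171 -0.2068  0.022 ]
cover_grip wrist 0.63 [317.2 201.6] [ 0.4352 -0.1277  0.043 ]
cover_grip wrist 0.23 [482.7 272.7] [0.5269 0.084  0.043 ]Traceback (most recent call last):
  File "<stdin>", line 3, in <module>
  File "h.py", line 48, in quadof
    r=spotter.cut_out(n,cam)[0]; m=r['region'].astype(np.uint8)
      ~~~~~~~~~~~~~~~~~~~~~~^^^
IndexError: list index out of range
```

```bash
python3 - <<'E'
from h import *
c=shot('wrist','w9.png')
L=[(sx*.08,sy*.053,.026) for sx,sy in((-1,-1),(-1,1),(1,1),(1,-1))]
print([px(c,[.434+x,-.1355+y,z]).round(1).tolist() for x,y,z in L])
ct=shot('top','t9.png');lm('cover_center','top',ct,.022);lm('rack','top',ct,0)
cs=shot('scene','s9.png')
a=ct['pixels'][190:300,290:450,::-1];b=cs['pixels'][200:310,290:450,::-1]
w=c['pixels'][90:310,220:440,::-1]
f=lambda i:cv2.resize(i,(390,220),interpolation=3)
cv2.imwrite('pics/m9.png',np.hstack([np.vstack([f(a),f(b)]),np.clip(cv2.resize(w,(440,440)).astype(float)*1.4,0,255).astype(np.uint8)])[:, :800])
E
```

```text
[[265.6, 131.8], [354.3, 132.0], [350.5, 259.3], [269.8, 259.2]]
cover_center top 0.96 [422.2 291.8] [ 0.4309 -0.1486  0.022 ]
rack top 0.91 [333.9 252.2] [0.5393 0.0892 0.    ]
```

View pics/m9.png

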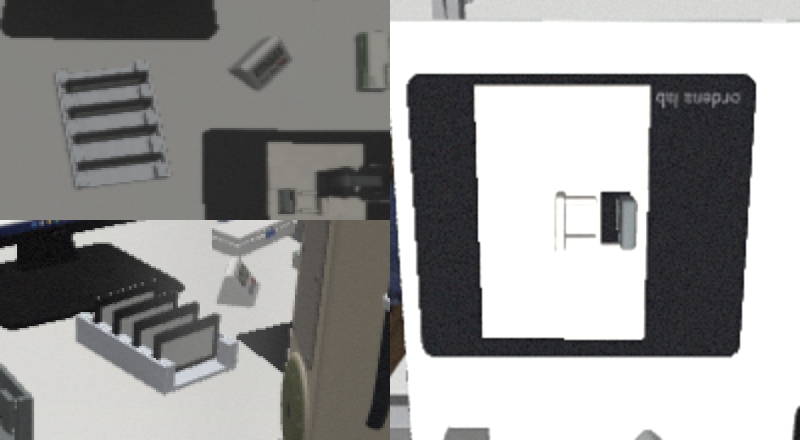

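All four plates stand in the rack slots. The cover lies on the mat with corners near (262,132), (350,132), (347.5,260) and (266,258.5), about 4 mm further to −y than where I set it. I fit that.

```bash
python3 - <<'E'
from h import *
c=shot('wrist');im=c['pixels']
L=[(sx*.08,sy*.053,.026) for sx,sy in((-1,-1),(-1,1),(1,1),(1,-1))]
# edges by threshold against black mat
g=cv2.cvtColor(im,cv2.COLOR_RGB2GRAY);roi=np.zeros_like(g);roi[120:268,240:375]=255
m=((g>np.median(g[170:230,275:300])*0.6)&(roi>0)).astype(np.uint8)
n,l,st,_=cv2.connectedComponentsWithStats(m);k=l[160,300];h=cv2.convexHull(np.argwhere(l==k)[:,::-1].astype(np.int32))
for e in range(2,15):
    a=cv2.approxPolyDP(h,e,True)
    if len(a)<=4:break
print(a[:,0].tolist())
u=[(262,132),(350,132),(347.5,260),(266,258.5)]
fit(c,u,L,(.434,-.14,0));p=fit(c,u,L,(.434,-.14,0),True)
a=sorted(a[:,0].tolist(),key=lambda t:t[1]);a=sorted(a[:2])+sorted(a[2:])[::-1]
p=fit(c,a,L,(.434,-.14,0),True)
G=at(p,0,.0155);print(G);go(*G,.008,90+p[2])
E
```

```text
[[349, 133], [346, 259], [267, 259], [262, 133]]
fit [ 0.4337 -0.1405 -0.0873] res px [-0.2 -0.2  0.5  0.  -0.5 -0.6  0.2  0.8]
fit [ 0.4337 -0.1405 -0.0871 -0.0005] res px [-0.1 -0.1  0.4  0.1 -0.6 -0.6  0.3  0.7]
fit [ 0.4349 -0.1411  0.1255 -0.006 ] res px [-0.2  0.2  0.2  0.1  0.3 -0.2 -0.4 -0.1]
(np.float64(0.434842653454917), np.float64(-0.12560263106498645))
now [ 0.4354 -0.1302  0.2968] 90.07 turn [ 0.0001 -0.     -0.0003] rows 1 shift [0.0022 0.0185 1.1553] rows 7 F [ 0.9 -0.7 -0. ] gap 0.0853 t 46.1
```

Emit:
{"method": "jog_arm", "body": {
  "increments": [
    [[0.002, 0.021, 0.1, 0, 0, 0, 0], [0, 0, 0.16, 0, 0, 0, 0], [0, 0, 0.17, 0, 0, 0, 0], [0, 0, 0.17, 0, 0, 0, 0], [0, 0, 0.16, 0, 0, 0, 0], [0, 0, 0.14, 0, 0, 0, 0], [0, 0, 0.1, 0, 0, 0, 0], [0, 0, 0.07, 0, 0, 0, 0], [0, 0, 0.05, 0, 0, 0, 0], [0, 0, 0.03, 0, 0, 0, 0], [0, 0, 0, 0, 0, 0, 60], [0, 0, 0, 0, 0, 0, 90], [0, 0, 0, 0, 0, 0, 110], [0, 0, 0, 0, 0, 0, 130], [0, 0, 0, 0, 0, 0, 150], [0, 0, 0, 0, 0, 0, 170], [0, 0, 0, 0, 0, 0, 170], [0, 0, 0, 0, 0, 0, 170]]
  ],
  "force": 50
}}

```text
clock: 47.9
tcp_pos: [0.4362, -0.1268, 0.0114]
orientation: [0.001, 0.0, 1.0, -0.001]
wrist_force: [-2.0, -1.6, 10.1]
finger_gap: 0.0376
grip_force: 48.7
```

Emit:
{"method": "jog_arm", "body": {
  "increments": [
    [[0, 0, -0.02, 0, 0, 0, 170], [0, 0, -0.05, 0, 0, 0, 170], [0, 0, -0.1, 0, 0, 0, 170], [0, 0, -0.15, 0, 0, 0, 170], [0, 0, -0.15, 0, 0, 0, 170], [0, 0, -0.15, 0, 0, 0, 170], [0, 0, -0.1, 0, 0, 0, 170], [-0.02, 0.1, 0, 0, 0, 0, 170], [-0.02, 0.16, 0, 0, 0, 0, 170], [-0.02, 0.17, 0, 0, 0, 0, 170], [-0.02, 0.17, 0, 0, 0, 0, 170], [-0.02, 0.17, 0, 0, 0, 0, 170], [-0.02, 0.17, 0, 0, 0, 0, 170], [-0.02, 0.17, 0, 0, 0, 0, 170], [-0.02, 0.17, 0, 0, 0, 0, 170], [-0.02, 0.17, 0, 0, 0, 0, 170], [-0.02, 0.17, 0, 0, 0, 0, 170], [-0.016, 0.17, 0, 0, 0, 0, 170], [-0.016, 0.17, 0, 0, 0, 0, 170]]
  ]
}}

```text
clock: 49.8
tcp_pos: [0.4922, 0.3664, 0.1894]
orientation: [-0.0, -0.0, 1.0, -0.0]
wrist_force: [0.9, -0.8, -1.1]
finger_gap: 0.0373
grip_force: 50.6
```

Emit:
{"method": "jog_arm", "body": {
  "increments": [
    [[0, 0.03, 0, 0, 0, 0.011, 170], [0, 0, 0, 0, 0, 0, 170], [0, 0, 0, 0, 0, 0, 170]]
  ]
}}

```text
clock: 50.1
tcp_pos: [0.4921, 0.3717, 0.1891]
orientation: [-0.0, 0.017, 1.0, -0.0]
wrist_force: [-0.3, -0.7, -0.8]
finger_gap: 0.0372
grip_force: 50.7
```

```bash
python3 - <<'E'
from h import *
go(.494,.3703,.12,88)
c=shot('wrist','w10.png');im=c['pixels'];s=env.get_state()
# cover in the tool frame: predicted corners from w2-like geometry
T=s['tcp_pos'];zt=T[2]-.0665+.086
L=[(sx*.08,sy*.053,zt) for sx,sy in((-1,-1),(-1,1),(1,1),(1,-1))]
p=(T[0]-.0015,T[1]-.0145,-2)
print([px(c,[*at(p,x,y),z]).round(1).tolist() for x,y,z in L])
q=spotter.cut_out('cover_center','wrist')
for r in q[:1]:
    m=np.argwhere(r['region']);print(r['conf'],m.min(0),m.max(0));print(quadof('cover_center','wrist'))
E
```

```text
now [0.4921 0.3717 0.1891] 88.1 turn [-0.0003 -0.0003  0.0006] rows 1 shift [-0.0077 -0.0054  0.2764] rows 2 F [-0.3 -0.7 -0.8] gap 0.0372 t 50.1
[[144.5, 105.4], [410.6, 105.8], [388.4, 436.3], [182.7, 436.0]]
0.94 [106 151] [425 403]
(0.94, array([[399, 107],
       [373, 388],
       [259, 391],
       [175, 326],
       [151, 109]], dtype=int32))
```

```bash
python3 - <<'E'
from h import *
c=shot('wrist');g=cv2.cvtColor(c['pixels'],cv2.COLOR_RGB2GRAY).astype(float)
s=env.get_state();T=s['tcp_pos']
# subpixel far edge: row of max gradient at some columns; side edges at some rows
def edge(v,lo,hi):
    d=np.abs(np.diff(cv2.GaussianBlur(v.reshape(1,-1),(1,1),0)[0]))[lo:hi];i=d.argmax();return lo+i+.5
top=[(x,edge(g[:,x-2:x+3].mean(1),95,122)) for x in range(180,380,20)]
lf=[(edge(g[y-2:y+3].mean(0),130,190),y) for y in range(125,215,10)]
rt=[(edge(g[y-2:y+3].mean(0),375,420),y) for y in range(125,215,10)]
def line(p,sw=False):
    p=np.array(p)[:, ::-1] if sw else np.array(p);k=np.polyfit(p[:,0],p[:,1],1);r=p[:,1]-np.polyval(k,p[:,0]);print(r.round(1));return k
kt,kl,kr=line(top),line(lf,1),line(rt,1)
def ix(k): y=(kt[0]*k[1]+kt[1])/(1-kt[0]*k[0]);return (k[0]*y+k[1],y)
u=[ix(kl),ix(kr)];print(np.round(u,1))
for zt in(T[2]-.0714+.086,T[2]-.0714+.080):
    L=[(-.08,-.053,zt),(-.08,.053,zt)]
    p=fit(c,u,L,(T[0],T[1]-.015,-.03)); a=np.radians(p[2]);d=T[:2]-p[:2]
    print('TCP in cover frame',np.array([[np.cos(a),np.sin(a)],[-np.sin(a),np.cos(a)]])@d, T,p[2])
E
```

```text
[-0. -0. -0. -0. -0. -0. -0. -0. -0. -0.]
[ 0.4  0.4  0.4 -0.6 -0.6 -0.5 -0.5 -0.5  1.5]
[-0.4  0.2  0.8  0.3 -1.1  0.5 -1.   0.6  0.2]
[[150.3 106.5]
 [402.9 106.5]]
fit [ 0.4912  0.3553 -2.0115] res px [-2.3  0.3  2.3  0.1]
TCP in cover frame [0.00099747 0.01578968] [0.49271865 0.37103906 0.18975634] -2.0115126999153343
fit [ 0.4904  0.3546 -2.0649] res px [ 2.4 -0.3 -2.4 -0.1]
TCP in cover frame [0.00176272 0.01646654] [0.49271865 0.37103906 0.18975634] -2.064936335008501
```

```bash
python3 -c "
from h import *
go(.4947,.3717,.098,88)"
```

```text
now [0.4927 0.371  0.1898] 87.97 turn [-0.      0.     -0.0001] rows 1 shift [-0.0078  0.0029  0.367 ] rows 3 F [ 0.2  0.2 -1.9] gap 0.0372 t 50.3
```

Emit:
{"method": "jog_arm", "body": {
  "increments": [
    [[-0.008, 0.003, 0.06, 0, 0, 0, 170], [0, 0, 0.1, 0, 0, 0, 170], [0, 0, 0.1, 0, 0, 0, 170], [0, 0, 0.07, 0, 0, 0, 170], [0, 0, 0.037, 0, 0, 0, 170], [0, 0, 0.02, 0, 0, 0, 170], [0, 0, 0.016, 0, 0, 0, 170], [0, 0, 0.012, 0, 0, 0, 170], [0, 0, 0.008, 0, 0, 0, 170], [0, 0, 0, 0, 0, 0, 170]]
  ]
}}

```text
clock: 51.3
tcp_pos: [0.4948, 0.373, 0.084]
orientation: [0.0, 0.017, 1.0, 0.0]
wrist_force: [-0.2, -0.5, -0.8]
finger_gap: 0.0368
grip_force: 50.7
```

Emit:
{"method": "jog_arm", "body": {
  "increments": [
    [[0, 0, 0.012, 0, 0, 0, 170], [0, 0, 0.012, 0, 0, 0, 170], [0, 0, 0.008, 0, 0, 0, 170], [0, 0, 0.004, 0, 0, 0, 170], [0, 0, 0, 0, 0, 0, 170]]
  ]
}}

```text
clock: 51.8
tcp_pos: [0.4944, 0.3728, 0.0745]
orientation: [-0.0, 0.017, 1.0, -0.0]
wrist_force: [-1.1, 0.6, -0.8]
finger_gap: 0.0371
grip_force: 50.7
```

Emit:
{"method": "jog_arm", "body": {
  "increments": [
    [[0, 0, 0.006, 0, 0, 0, 170], [0, 0, 0.006, 0, 0, 0, 170], [0, 0, 0.004, 0, 0, 0, 170], [0, 0, 0.004, 0, 0, 0, 170], [0, 0, 0, 0, 0, 0, 170]]
  ]
}}

```text
clock: 52.3
tcp_pos: [0.4948, 0.3728, 0.0719]
orientation: [0.001, 0.017, 1.0, 0.0]
wrist_force: [-3.3, -3.7, 10.3]
finger_gap: 0.0373
grip_force: 57.5
```

It met the seat at z=0.0719, as predicted, with about 10 N. I release, rise and check.

Emit:
{"method": "jog_arm", "body": {
  "increments": [
    [[0, 0, 0, 0, 0, 0, 130], [0, 0, 0, 0, 0, 0, 90], [0, 0, 0, 0, 0, 0, 40], [0, 0, 0, 0, 0, 0, 0], [0, 0, 0, 0, 0, 0, 0], [0, 0, 0, 0, 0, 0, 0], [0, 0, 0, 0, 0, 0, 0], [0, 0, -0.1, 0, 0, 0, 0], [0, 0, -0.15, 0, 0, 0, 0], [0, 0, -0.15, 0, 0, 0, 0], [0, 0, -0.15, 0, 0, 0, 0], [0, 0, -0.15, 0, 0, 0, 0], [0, 0, -0.15, 0, 0, 0, 0], [0, 0, -0.06, 0, 0, 0, 0], [0, 0, 0, 0, 0, 0, 0], [0, 0, 0, 0, 0, 0, 0]]
  ]
}}

```text
clock: 53.9
tcp_pos: [0.4946, 0.3728, 0.2966]
orientation: [-0.0, 0.017, 1.0, -0.0]
wrist_force: [0.6, -0.3, -0.9]
finger_gap: 0.0852
grip_force: 0.0
```

```bash
python3 - <<'E'
from h import *
go(.494,.3717,.08,88)
c=shot('wrist','w11.png');s=env.get_state()
u=quadof('cover_center','wrist')[1].tolist();print(u)
u=sorted(u,key=lambda t:t[1]);u=sorted(u[:2])+sorted(u[2:])[::-1]
L=[(sx*.08,sy*.053,.086) for sx,sy in((-1,-1),(-1,1),(1,1),(1,-1))]
fit(c,u,L,(.49,.355,0));fit(c,u,L,(.49,.355,0),True)
t=spotter.cut_out('cover_tab','wrist')
for r in t[:1]: m=np.argwhere(r['region']);print('tab',r['conf'],m.min(0),m.max(0))
print('tab outer relaxed/pressed',[px(c,[*at(BOX,0,y),.116]).round(1) for y in(.044,.035)])
cs=shot('scene','s11.png')
b=cs['pixels'][230:330,215:335,::-1];w=c['pixels'][120:300,240:400,::-1]
cv2.imwrite('pics/m11.png',np.hstack([cv2.resize(b,(400,400),interpolation=3),np.clip(cv2.resize(w,(356,400)).astype(float)*1.3,0,255).astype(np.uint8)]))
E
```

```text
now [0.4946 0.3728 0.2966] 88.04 turn [-0.     -0.      0.0002] rows 1 shift [ 0.0023 -0.0047  0.8663] rows 5 F [ 0.6 -0.3 -0.9] gap 0.0852 t 53.9
[[346, 132], [343, 275], [253, 275], [246, 132]]
fit [ 0.4934  0.3536 -1.9426] res px [-1.4 -1.2  1.4 -1.2  1.2  1.6 -1.2  1.6]
fit [ 0.4944  0.3532 -1.9364 -0.0085] res px [-0.2  0.2  0.3  0.1  0.2 -0.2 -0.2 -0.1]
tab 0.54 [195 328] [226 339]
tab outer relaxed/pressed [array([342.2, 212.3]), array([333.3, 212.3])]
```

View pics/m11.png

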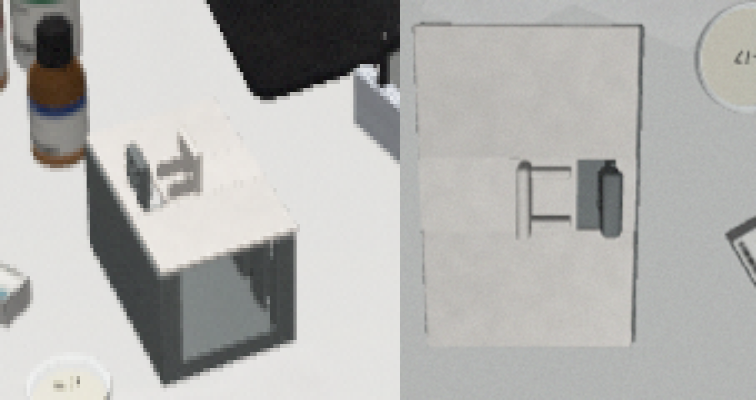

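The cover lies square and flush on the box. The tab pad and rib are 47 mm apart (48 relaxed), so the tab has sprung back. I make a last numeric check of the rack and bystanders, then hand in.

```bash
python3 - <<'E'
from h import *
c=shot('scene')
for n,z in [('rack',0),('cover_grip',.103),('timer',0),('petri_dish',0),('capillary_box',0),('slide_box',0)]: lm(n,'scene',c,z)
for r in spotter.landmark_of('plate_1_center','scene'): print(round(r['conf'],2),np.round(r['uv']),world(c,r['uv'],.043).round(3))
print('exp',px(c,[*at(BOX,0,.0155),.103]),[px(c,[*at(RACK,i),.043]).round(0).tolist() for i in(-.054,-.018,.018,.054)])
# change of the rack region against the frame after plate 4 was placed
a=cv2.imread('pics/s9.png')[225:280,325:385].astype(int);b=c['pixels'][225:280,325:385,::-1].astype(int);print('diff',np.abs(a-b).mean())
E
```

```text
rack scene 0.67 [352.7 264.8] [ 0.5448  0.082  -0.    ]
cover_grip scene 0.77 [264.9 268.5] [0.4996 0.3659 0.103 ]
timer scene 0.82 [388.5 238. ] [ 0.6199 -0.0875 -0.    ]
petri_dish scene 0.8 [234.8 332.5] [0.4239 0.4808 0.    ]
petri_dish scene 0.2 [343.  244.5] [0.6497 0.0531 0.    ]
capillary_box scene 0.77 [205.4 304.1] [0.5607 0.5066 0.    ]
capillary_box scene 0.56 [418.9 226.5] [ 0.6346 -0.2101  0.    ]
slide_box scene 0.5 [421.2 228.3] [ 0.6224 -0.21    0.    ]
slide_box scene 0.5 [356.3 257.3] [0.5731 0.0534 0.    ]
0.86 [367. 264.] [0.475 0.082 0.043]
0.29 [208. 304.] [0.503 0.516 0.043]
exp [263.54401174 270.36788538] [[365.0, 262.0], [356.0, 256.0], [348.0, 251.0], [340.0, 245.0]]
diff 8.54959595959596
```

```bash
python3 - <<'E'
from h import *
c=shot('scene','s12.png');now=cv2.cvtColor(c['pixels'],cv2.COLOR_RGB2GRAY)
def ref(f): return cv2.imread('pics/'+f,0)
def match(f,y0,y1,x0,x1):
    t=ref(f)[y0:y1,x0:x1];s=now[y0-8:y1+8,x0-8:x1+8]
    k=8;r=cv2.matchTemplate(cv2.resize(s,None,fx=k,fy=k,interpolation=2),cv2.resize(t,None,fx=k,fy=k,interpolation=2),5)
    _,v,_,p=cv2.minMaxLoc(r);print(f,(y0,y1,x0,x1),round(v,3),'dx,dy px',p[0]/k-8,p[1]/k-8)
match('scene0.png',275,325,262,306)   # box front incl. cover edge
match('scene0.png',300,325,268,306)   # box lower front only
match('scene0.png',276,294,285,306)   # cover's near -y corner
match('s9.png',228,300,322,386)       # rack with plates
match('s9.png',228,256,322,386)
E
```

```text
scene0.png (275, 325, 262, 306) 0.75 dx,dy px 0.125 -0.125
scene0.png (300, 325, 268, 306) 0.897 dx,dy px 0.0 0.0
scene0.png (276, 294, 285, 306) 0.986 dx,dy px -0.125 -0.125
s9.png (228, 300, 322, 386) 1.0 dx,dy px 0.0 0.0
s9.png (228, 256, 322, 386) 0.999 dx,dy px 0.0 0.0
```

The cover corner lies within 0.13 px of where it was at the start, so it is seated. The rack is unchanged.

```bash
python3 -c "
from workcell import ticket
print(ticket.hand_in())"
```

```text
the job is handed in; nothing more can be done
None
```

I handed the job in: all four plates stand in the rack and the cover is back on the box with its tab sprung back, though `hand_in` returned no verdict and I viewed 15 pictures, one over the limit of 14.

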